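Open the strip slitter's guard with the drift pin

TASK

Take the drift pin from the white tray, push it through the slot in the front of the slitter's guard to press the hidden snap tab gently back, and with the tab held in, lift the guard off it. Swing the guard up until it stands at least 60 degrees open for the knife change, and lay the pin back flat in the tray.

Things in the scene. Friction and masses are not known exactly. Their poses are not given: they have to be found in the camera images.
- slitter: The strip slitter, a fixed grey bench machine, 152 x 132 mm base 36 mm high (two flat feed wings reach 98 mm out at its sides, 38 mm up), with a 104 mm high drive head at the rear. Origin on the table under its middle; its x points from its front (which faces the robot) to the rear, z up. All offsets named 'machine' below are in this frame.
- slot (a point): Centre of the tool slot, an opening 15 mm wide and 14 mm high in the guard's upright 3 mm front wall, on the outer face, with a black frame round it; it moves with the guard. Closed, it lies 66 mm in front of the machine's origin, on its centre line, 62 mm above the table.
- guard_hinge (a point): Middle of the guard's hinge line, fixed on the drive head: machine x +30, y 0, z 100 mm. The line runs along the machine's y.
- guard (a joint): Hinge angle of the guard (rad): 0 shut, grows as its front swings up, stop at 1.7. A 0.1 kg grey shell, 92 mm wide, 96 mm from hinge to front face; its top is 100 mm, the lower edge of its front wall 41 mm above the table when shut. The hinge is stiff: the guard stays where it is left, and its front lifts with about 2 N. Latched, it gives only 1.5 mm. The pin lifts it by the slot's upper edge.
- latch_tab: Snap tab inside the guard: a smooth springy leaf 30 mm wide, its upright face 13.5 mm behind the slot's outer face. Origin at its foot, machine x -57, z 30 mm. Its noses hold the guard down. Pressed back at slot height it gives from 2 N, frees the guard at 2.7 mm and 7 N, and stops hard at 4 mm and 9 N; over 20 N breaks it. Keep it pressed for the first 8 mm of lifting; then it cannot catch again.
- pin_center (a point): Centre of the drift pin, a black steel rod 110 mm long and 8 mm thick, 40 g, lying flat on the tray's floor (its centre 6 mm above the table). Its length runs along its own y; either end will do.
- tray: White open tray, fixed, 133 x 298 mm, 44 mm high, 2 mm walls and floor, its long side along its own y. Origin on the table under its middle. A star knob and a blade case lie at its end on the -y side.
Mind the look-alikes: they are no part of the job. Leave any blue or red look-alike of the part that bears pin_center alone.

How it is judged:
By the outcome, as a careful person would: the job done as asked, in the order asked, and still so for the second after the job is handed in, with the robot touching nothing.
It also fails if it takes over 64 s, if anything falls off the work surface, if the arm or the gripper's body presses on something with over 40 N, if the wrist force passes 120 N, or if a joint passes its speed limit or range.

ROBOT

A 6-joint arm with a two-finger parallel gripper is mounted at the origin on a cart in front of the work surface, level with it; the furniture and walls round the work are solid. World frame = base frame: x ahead of the robot, y to its left, z up, the work surface at z = 0. Lengths are in m, angles in rad, forces in N, time in s.
With the tool pointing down it reaches from about 0.35 to 0.775 m from the base axis. Payload 5.5 kg.
Tool frame: the origin (TCP) lies on the centre line of the jaws, within the pads' length; the fingertips stand 17 mm ahead of it and the grasp point (between the pads) lies 2 mm behind it; z points along the fingers, y is the direction in which the jaws open and shut (so a half turn about z gives the same grasp; the last joint's range is limited). The gripper opens to 85 mm and grips with 20 to 120 N. Pads are 22 mm wide; open, the fingers measure 114 mm over their backs; the gripper's body (76 mm by 85 mm) begins 54 mm behind the grasp point. The pads swing forward as they close: fully open they stand 13 mm farther back than shut.
Start: joints at [-1.362, 0.313, 0.046, 1.304, 0, 1.431], TCP at [0.197, -0.54, 0.248] pointing down, gripper open.
Joint ranges: [-2.76, 2.76], [-0.86, 1.69], [-1.03, 1.26], [-2.2, 2.34], [-1.47, 1.5], [-3.14, 3.14]. Speed limits (rad/s): [2.57, 2.57, 3.14, 3.14, 3.14, 3.14].

INTERFACE

Orientations are given as a unit quaternion [w, x, y, z].
In Python, from workcell import env gives the robot as it stands.
- The arm moves only by the tool servo_tool, never from a script. Its argument "increments" is a list of rows, each an object of numbers: "claw": the closure, from 0 (fully open) to 1 (shut); "x", "y", "z": the shift along the world's x, y, z in units of 25 mm (1.0 is 25 mm); "ax", "ay", "az": the turn, a rotation vector about the world's x, y, z in units of 8 degrees (1.0 is 8 degrees). A call has 1 to 5 rows; each row shifts and turns the commanded pose from where the row before left it; what a row does not reach is not made up. A row lasts 1/10 s, in which the tool goes at most 50 mm and 8.59 degrees, less where a joint would pass 70% of its speed; a pose out of reach is approached as far as the arm can. A call is refused whole if a number of a shift passes 1 or a number of a turn 1, either way. A call with a gripper value outside its range is refused whole. The fingers move at their own pace and stop on an object; "newtons" is the grip in N (left out, the last holds). Time passes only in rows, so rows that do not move let the fingers close. It gives the time, the measured TCP pose, the force and the opening at its end, in the units of the state.
- env.get_state(): the state, without advancing time (a new reading comes with each control period).
- env.read_camera(name): name is "scene" or "top" or "wrist"; returns the picture (480x640x3 uint8, red, green, blue); there is no depth.
- env.calibration(name): a dict with "K" (3x3 intrinsics, pixels), "world_to_cam" (4x4, takes a point from world to camera coordinates). Camera axes: x right, y down, z forward; pixel columns grow to the right and rows downward; lengths in m; the calibration is good to about 2 mm. The wrist camera is an equidistant fisheye: a pixel r from the principal point sees the ray r / f radians off the axis. A picture is of the moment at which its call begins: read the wrist's pose just before it. calibration takes no time and is no camera call; for the wrist camera it gives the pose at the moment of the call.
- env.hand_in(): hands the job in, once; it reports no verdict.
The state is a dict: "clock": time; "joint_pos": joint angles; "qvel": joint speeds; "tau": joint torques, N m; "tcp_pos": TCP position; "orientation": TCP orientation; "wrist_force": force on the tool from outside, world axes, zero at the start; "ft_torque": the same for the moment, N m; "finger_gap": finger opening in m.
Only numpy, scipy, OpenCV 4.12 (cv2) and the standard library are available. Lean on these libraries where they do the work, as an engineer would, in place of code of your own. Each camera call takes 0.05 s, during which the arm holds its last target.

## Working session

There is one attempt and no reset: what is moved stays moved. The work goes in short steps, Python scripts to look and compute and a tool call to move; the robot and the scene stay as the last step left them, time stands still between calls to the robot, and variables do not carry over. Pictures are saved under pics/ and viewed, and the job is handed in when it is done.

Besides the shell and the picture viewer there is one more tool, called as name([rows], argument=value, ...), one row to a line, values as JSON. servo_tool: Moves the arm, as the interface text tells. Its arguments: {"type":"object","properties":{"increments":{"type":"array"},"newtons":{"type":"number"}},"required":["increments"]}

```bash
mkdir -p pics; ls; python3 - <<'E'
from workcell import env
import cv2
print(env.get_state())
for n in ("scene","top"):
    im=env.read_camera(n); cv2.imwrite(f"pics/{n}0.png",im[:,:,::-1])
    c=env.calibration(n); print(n,c)
E
```

```text
pics
{'clock': 0.0, 'joint_pos': array([-1.36156307e+00,  3.14013853e-01,  4.50233466e-02,  1.30358632e+00,
        1.61396128e-05,  1.43119496e+00]), 'qvel': array([ 3.94363808e-05, -1.22135271e-03,  1.51489360e-03,  2.64956361e-04,
       -9.66606653e-04,  5.68646129e-04]), 'tau': array([ 2.15669916e-04, -4.80625212e+01,  2.98533618e+01,  1.94205291e-02,
       -9.57330531e-05,  3.48460631e-06]), 'tcp_pos': array([ 0.19643624, -0.53992352,  0.24741932]), 'orientation': array([-8.89991952e-04,  9.84827433e-01,  1.73534245e-01, -2.29237384e-05]), 'wrist_force': array([-0.04814484, -0.08171198,  0.46097528]), 'ft_torque': array([-0.0123213 ,  0.02919554, -0.05185724]), 'finger_gap': 0.08550233724416849}
scene {'K': array([[448.00406262,   0.        , 312.78300536],
       [  0.        , 448.00406262, 229.87332323],
       [  0.        ,   0.        ,   1.        ]]), 'world_to_cam': array([[-0.73767733, -0.67474747,  0.02340957,  0.49918348],
       [-0.34493938,  0.34685038, -0.87218784,  0.20726435],
       [ 0.58038693, -0.65146808, -0.48861064,  0.66632702],
       [ 0.        ,  0.        ,  0.        ,  1.        ]])}
top {'K': array([[473.02475799,   0.        , 313.81463455],
       [  0.        , 473.02475799, 241.28984191],
       [  0.        ,   0.        ,   1.        ]]), 'world_to_cam': array([[-0.06273572, -0.99802387, -0.00354622,  0.17916738],
       [-0.97640909,  0.06211184, -0.2068028 ,  0.56333241],
       [ 0.2066144 , -0.00951136, -0.97837622,  1.11809118],
       [ 0.        ,  0.        ,  0.        ,  1.        ]])}
```

View pics/scene0.png

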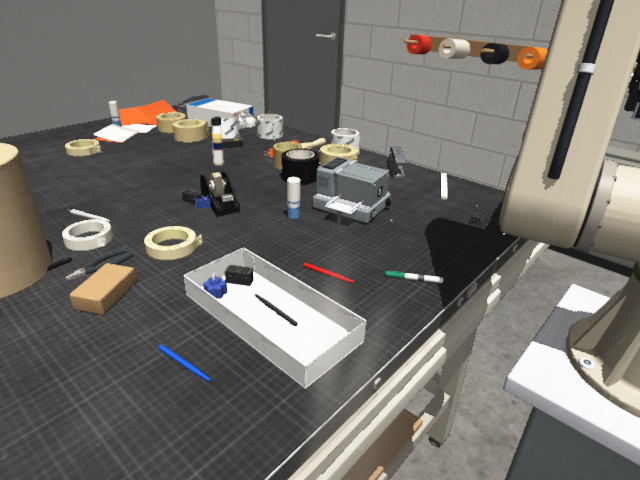

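View pics/top0.png

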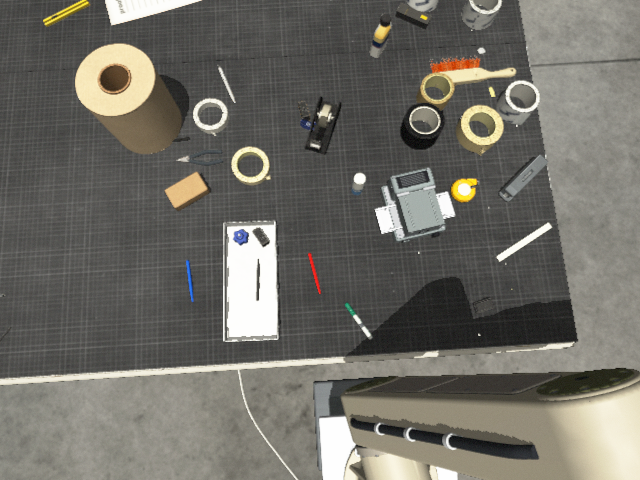

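The top view has the slitter near (417,205), the tray near (251,280), and the black pin near (258,280). The star knob and blade case are at the tray's far end, and the blue and red look-alikes lie outside it. I'll measure from here.

```bash
cat > h.py <<'E'
import numpy as np, cv2
from workcell import env
def ray(n,uv,c=None):
    c=c or env.calibration(n);K=np.array(c["K"]);T=np.array(c["world_to_cam"]);R=T[:3,:3];o=-R.T@T[:3,3]
    d=R.T@np.linalg.inv(K)@np.array([uv[0],uv[1],1.]); return o,d
def onz(n,uv,z):
    o,d=ray(n,uv); return o+d*(z-o[2])/d[2]
def proj(n,p):
    c=env.calibration(n);q=np.array(c["world_to_cam"])@np.append(p,1);u=c["K"]@q[:3];return u[:2]/u[2]
def save(name,im,box=None,s=1):
    if box: im=im[box[1]:box[3],box[0]:box[2]]
    cv2.imwrite("pics/"+name,cv2.resize(im[:,:,::-1],None,fx=s,fy=s,interpolation=cv2.INTER_CUBIC))
E
python3 - <<'E'
from h import *
im=cv2.imread("pics/top0.png")[:,:,::-1]; sc=cv2.imread("pics/scene0.png")[:,:,::-1]
save("t_slit.png",im,(365,155,465,250),6); save("t_tray.png",im,(215,210,295,350),4); save("s_slit.png",sc,(295,145,415,235),6)
g=cv2.cvtColor(im,cv2.COLOR_RGB2GRAY)
m=np.zeros_like(g);m[255:305,240:272]=1
b=((g<110)&(m>0)).astype(np.uint8)
n,l,st,ce=cv2.connectedComponentsWithStats(b);print(st,ce)
i=1+np.argmax(st[1:,4]);c=np.argwhere(l==i)[:,::-1].astype(np.float32)
r=cv2.minAreaRect(c);print(r)
w=np.array([onz("top",p,0.006)[:2] for p in c]);mu=w.mean(0);U,S,V=np.linalg.svd(w-mu);t=(w-mu)@V[0];print(mu,V[0],t.min(),t.max(),"center",mu+V[0]*(t.min()+t.max())/2, np.degrees(np.arctan2(V[0][1],V[0][0])))
# scene cross-check
gs=cv2.cvtColor(sc,cv2.COLOR_RGB2GRAY);m=np.zeros_like(gs);m[290:328,250:300]=1
b=((gs<110)&(m>0)).astype(np.uint8)
n,l,st,ce=cv2.connectedComponentsWithStats(b);i=1+np.argmax(st[1:,4]);c=np.argwhere(l==i)[:,::-1]
w=np.array([onz("scene",p,0.006)[:2] for p in c]);mu=w.mean(0);U,S,V=np.linalg.svd(w-mu);t=(w-mu)@V[0];print(mu,V[0],t.min(),t.max(),"center",mu+V[0]*(t.min()+t.max())/2)
E
```

```text
[[     0      0    640    480 307113]
 [   257    259      3     41     87]] [[319.51746751 239.48857261]
 [257.83908046 279.83908046]]
((258.0, 279.0), (40.0, 2.0), 90.0)
[0.49328429 0.29212063] [-0.99806046  0.06225203] -0.05398480307406983 0.049024760386501505 center [0.4957595  0.29196624] 176.43091379516116
[0.48888346 0.29530215] [-0.99831307  0.05806041] -0.05714377010685299 0.04757625803276153 center [0.49365915 0.2950244 ]
```

View pics/t_slit.png

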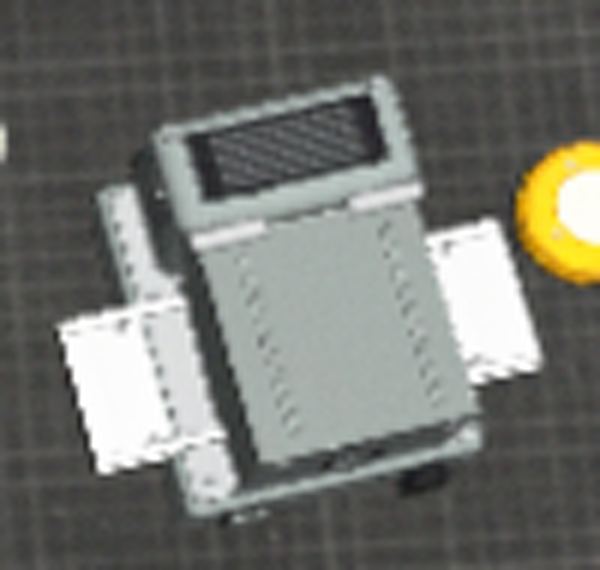

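View pics/s_slit.png

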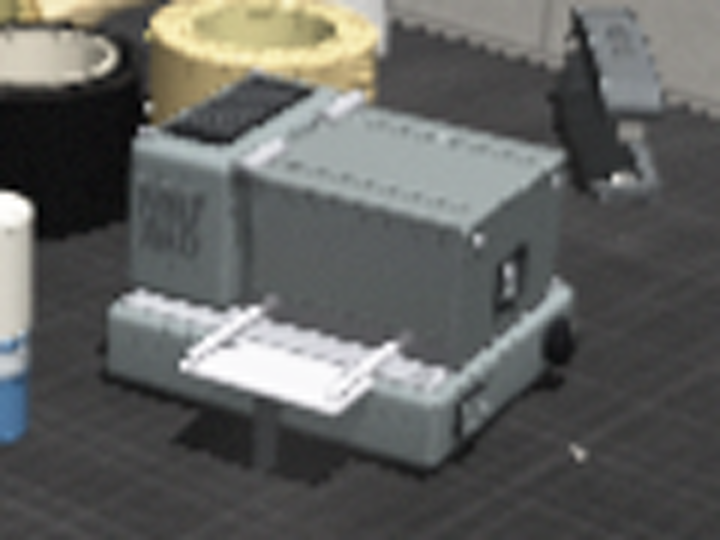

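View pics/t_tray.png

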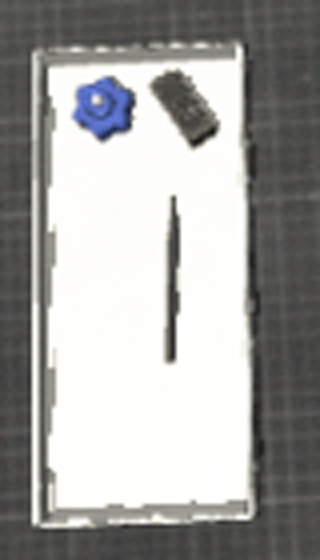

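```bash
python3 - <<'E'
from h import *
f=lambda x,y,o:((x+.5)/6-.5+o[0],(y+.5)/6-.5+o[1])
T=(365,155);S=(295,145)
L=onz("top",f(262,465,T),.100);R=onz("top",f(478,412,T),.100);print("guard front top",L,R,np.linalg.norm(L-R))
d=(R-L)[:2];ax=np.array([-d[1],d[0]])/np.linalg.norm(d);print("ax",ax,np.degrees(np.arctan2(ax[1],ax[0])))
print("slot xy from top",(L+R)[:2]/2)
sl=onz("scene",f(511,278,S),.062);print("slot scene",sl)
a=onz("scene",f(470,238,S),.100);b=onz("scene",f(568,160,S),.100);print("scene guard front",a,b,np.linalg.norm(a-b),(a+b)/2)
# base front corners z=.036
p=onz("top",f(200,515,T),.036);q=onz("top",f(480,440,T),.036);print("base front",p,q,np.linalg.norm(p-q))
h1=onz("top",f(160,135,T),.104);h2=onz("top",f(380,80,T),.104);print("head rear",h1,h2,np.linalg.norm(h1-h2))
d=(h2-h1)[:2];print(np.degrees(np.arctan2(d[0],-d[1])))
d=(q-p)[:2];print(np.degrees(np.arctan2(d[0],-d[1])))
for n,u in(("tray",[(38,50),(240,48),(250,522),(38,522)]),):
  for x in u: print(onz("top",((x[0]+.5)/4-.5+215,(x[1]+.5)/4-.5+210),.044))
E
```

```text
guard front top [ 0.57308257 -0.08479247  0.1       ] [ 0.58937321 -0.1738725   0.1       ] 0.09055737545359147
ax [0.98368618 0.17989302] 10.363528571717804
slot xy from top [ 0.58122789 -0.12933249]
slot scene [ 0.58170235 -0.12819037  0.062     ]
scene guard front [ 0.56691643 -0.07444387  0.1       ] [ 0.58522027 -0.16599004  0.1       ] 0.09335808399899719 [ 0.57606835 -0.12021695  0.1       ]
base front [ 0.56712517 -0.07016025  0.036     ] [ 0.59204302 -0.19216607  0.036     ] 0.12452437689134345
head rear [ 0.71315855 -0.05664092  0.104     ] [ 0.73109952 -0.1493018   0.104     ] 0.0943817656823589
10.958001265497835
11.543051701169162
[0.64097966 0.36781099 0.044     ]
[0.63410829 0.23943534 0.044     ]
[0.3388015  0.24687617 0.044     ]
[0.3468402  0.37474206 0.044     ]
```

servo_tool([
  {"x": 0.7,"y": 1,"az": 0.98,"claw": 0.5},
  {"x": 0.7,"y": 1,"az": 0.98},
  {"x": 0.7,"y": 1,"az": 0.98},
  {"x": 0.7,"y": 1,"az": 0.98},
  {"x": 0.7,"y": 1,"az": 0.98},
], newtons=80)

```text
schema error: expected keys claw, x, y, z, ax, ay, az
```

servo_tool([
  {"x": 0.7,"y": 1,"az": 0.98},
  {"x": 0.7,"y": 1,"az": 0.98},
  {"x": 0.7,"y": 1,"az": 0.98},
  {"x": 0.7,"y": 1,"az": 0.98},
  {"x": 0.7,"y": 1,"az": 0.98},
])

```text
schema error: expected keys claw, x, y, z, ax, ay, az
```

servo_tool([
  {"x": 0.7,"y": 1,"az": 0.98},
  {"x": 0.7,"y": 1,"az": 0.98},
  {"x": 0.7,"y": 1,"az": 0.98},
  {"x": 0.7,"y": 1,"az": 0.98},
  {"x": 0.5,"y": 1,"az": 0.98},
])

```text
schema error: expected keys claw, x, y, z, ax, ay, az
```

servo_tool([
  {"y": 1,"az": 0.98},
  {"y": 1,"az": 0.98},
  {"y": 1,"az": 0.98},
  {"y": 1,"az": 0.98},
  {"y": 1,"az": 0.98},
])

```text
schema error: expected keys claw, x, y, z, ax, ay, az
```

servo_tool([
  {"x": 0.3,"y": 1},
  {"x": 0.3,"y": 1},
  {"x": 0.3,"y": 1},
  {"x": 0.3,"y": 1},
  {"x": 0.3,"y": 1},
])

```text
schema error: expected keys claw, x, y, z, ax, ay, az
```

servo_tool([
  {"y": 1,"z": -0.6},
  {"y": 1,"z": -0.6},
  {"y": 1,"z": -0.6},
  {"y": 1,"z": -0.6},
  {"y": 1,"z": -0.6},
])

```text
schema error: expected keys claw, x, y, z, ax, ay, az
```

All the keys are required.

servo_tool([
  {"claw": 0.5,"x": 0.7,"y": 1,"z": 0,"ax": 0,"ay": 0,"az": 0.98},
  {"claw": 0.5,"x": 0.7,"y": 1,"z": 0,"ax": 0,"ay": 0,"az": 0.98},
  {"claw": 0.5,"x": 0.7,"y": 1,"z": 0,"ax": 0,"ay": 0,"az": 0.98},
  {"claw": 0.5,"x": 0.7,"y": 1,"z": 0,"ax": 0,"ay": 0,"az": 0.98},
  {"claw": 0.5,"x": 0.7,"y": 1,"z": 0,"ax": 0,"ay": 0,"az": 0.98},
], newtons=80)

```text
clock: 0.6
tcp_pos: [0.2844, -0.4141, 0.2479]
orientation: [-0.0, 0.868, 0.496, 0.0]
wrist_force: [0.3, -0.2, 0.1]
finger_gap: 0.0428
```

servo_tool([
  {"claw": 0.5,"x": 0.7,"y": 1,"z": 0,"ax": 0,"ay": 0,"az": 0.98},
  {"claw": 0.5,"x": 0.7,"y": 1,"z": 0,"ax": 0,"ay": 0,"az": 0.98},
  {"claw": 0.5,"x": 0.7,"y": 1,"z": 0,"ax": 0,"ay": 0,"az": 0.98},
  {"claw": 0.5,"x": 0.7,"y": 1,"z": 0,"ax": 0,"ay": 0,"az": 0.98},
  {"claw": 0.5,"x": 0.7,"y": 1,"z": 0,"ax": 0,"ay": 0,"az": 0.98},
])

```text
clock: 1.1
tcp_pos: [0.3719, -0.2891, 0.248]
orientation: [-0.0, 0.651, 0.759, 0.0]
wrist_force: [0.7, -0.1, 0.3]
finger_gap: 0.0425
```

servo_tool([
  {"claw": 0.5,"x": 0.7,"y": 1,"z": 0,"ax": 0,"ay": 0,"az": 0.98},
  {"claw": 0.5,"x": 0.7,"y": 1,"z": 0,"ax": 0,"ay": 0,"az": 0.98},
  {"claw": 0.5,"x": 0.7,"y": 1,"z": 0,"ax": 0,"ay": 0,"az": 0.98},
  {"claw": 0.5,"x": 0.7,"y": 1,"z": 0,"ax": 0,"ay": 0,"az": 0.98},
  {"claw": 0.5,"x": 0.5,"y": 1,"z": 0,"ax": 0,"ay": 0,"az": 0.98},
])

```text
clock: 1.6
tcp_pos: [0.4547, -0.1642, 0.2479]
orientation: [-0.0, 0.359, 0.933, 0.0]
wrist_force: [0.0, 0.7, 0.7]
finger_gap: 0.0428
```

servo_tool([
  {"claw": 0.5,"x": 0,"y": 1,"z": 0,"ax": 0,"ay": 0,"az": 0.98},
  {"claw": 0.5,"x": 0,"y": 1,"z": 0,"ax": 0,"ay": 0,"az": 0.98},
  {"claw": 0.5,"x": 0,"y": 1,"z": 0,"ax": 0,"ay": 0,"az": 0.98},
  {"claw": 0.5,"x": 0,"y": 1,"z": 0,"ax": 0,"ay": 0,"az": 0.98},
  {"claw": 0.5,"x": 0,"y": 1,"z": 0,"ax": 0,"ay": 0,"az": 0.98},
])

```text
clock: 2.1
tcp_pos: [0.4536, -0.0393, 0.248]
orientation: [-0.0, 0.025, 1.0, 0.0]
wrist_force: [0.1, -0.3, -0.2]
finger_gap: 0.0426
```

servo_tool([
  {"claw": 0.5,"x": 0.3,"y": 1,"z": 0,"ax": 0,"ay": 0,"az": 0},
  {"claw": 0.5,"x": 0.3,"y": 1,"z": 0,"ax": 0,"ay": 0,"az": 0},
  {"claw": 0.5,"x": 0.3,"y": 1,"z": 0,"ax": 0,"ay": 0,"az": 0},
  {"claw": 0.5,"x": 0.3,"y": 1,"z": 0,"ax": 0,"ay": 0,"az": 0},
  {"claw": 0.5,"x": 0.3,"y": 1,"z": 0,"ax": 0,"ay": 0,"az": 0},
])

```text
clock: 2.6
tcp_pos: [0.4914, 0.0857, 0.2479]
orientation: [-0.0, 0.028, 1.0, 0.0]
wrist_force: [-0.0, -0.6, 0.4]
finger_gap: 0.0428
```

servo_tool([
  {"claw": 0.5,"x": 0,"y": 1,"z": -0.6,"ax": 0,"ay": 0,"az": 0},
  {"claw": 0.5,"x": 0,"y": 1,"z": -0.6,"ax": 0,"ay": 0,"az": 0},
  {"claw": 0.5,"x": 0,"y": 1,"z": -0.6,"ax": 0,"ay": 0,"az": 0},
  {"claw": 0.5,"x": 0,"y": 1,"z": -0.6,"ax": 0,"ay": 0,"az": 0},
  {"claw": 0.5,"x": 0,"y": 1,"z": -0.6,"ax": 0,"ay": 0,"az": 0},
])

```text
clock: 3.1
tcp_pos: [0.4911, 0.2105, 0.1723]
orientation: [-0.0, 0.028, 1.0, -0.0]
wrist_force: [0.9, -0.2, -0.4]
finger_gap: 0.0425
```

servo_tool([
  {"claw": 0.5,"x": 0,"y": 0.8,"z": -0.5,"ax": 0,"ay": 0,"az": 0},
  {"claw": 0.5,"x": 0,"y": 0.8,"z": -0.5,"ax": 0,"ay": 0,"az": 0},
  {"claw": 0.5,"x": 0.1,"y": 0.8,"z": -0.5,"ax": 0,"ay": 0,"az": 0},
  {"claw": 0.5,"x": 0.06,"y": 0.9,"z": -0.5,"ax": 0,"ay": 0,"az": 0},
  {"claw": 0.5,"x": 0,"y": 0,"z": 0,"ax": 0,"ay": 0,"az": 0},
])

```text
clock: 3.6
tcp_pos: [0.4942, 0.2936, 0.121]
orientation: [-0.002, 0.027, 1.0, -0.0]
wrist_force: [0.0, -0.0, -0.9]
finger_gap: 0.0428
```

```bash
python3 - <<'E'
from h import *
print(env.get_state()["tcp_pos"]);c=env.calibration("wrist");im=env.read_camera("wrist");save("w1.png",im);print(c)
E
```

```text
[0.4941821  0.29360604 0.12096291]
{'K': array([[371.64829954,   0.        , 320.73189948],
       [  0.        , 371.64829954, 240.97789636],
       [  0.        ,   0.        ,   1.        ]]), 'world_to_cam': array([[ 5.32010865e-02,  9.98583819e-01, -2.38524406e-05,
        -3.19789406e-01],
       [ 9.64104352e-01, -5.13579173e-02,  2.60509429e-01,
        -4.61865057e-01],
       [ 2.60139276e-01, -1.38823809e-02, -9.65471303e-01,
         1.30636134e-01],
       [ 0.00000000e+00,  0.00000000e+00,  0.00000000e+00,
         1.00000000e+00]])}
```

View pics/w1.png

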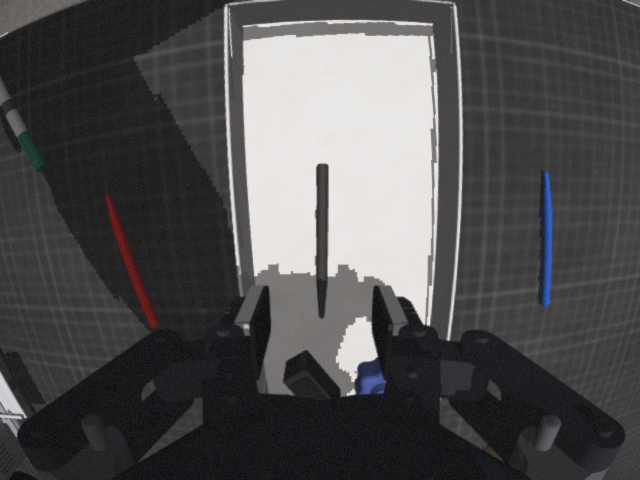

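The wrist view shows the pin from (322,164), its blunt end nearer the robot, to a tapered tip at (321,317). It sits centred between the jaws, with the knob and case beyond the tip.

```bash
cat >> h.py <<'E'
def wray(uv,c):
    K=c["K"];T=np.array(c["world_to_cam"]);R=T[:3,:3];o=-R.T@T[:3,3]
    a=np.array([(uv[0]-K[0,2])/K[0,0],(uv[1]-K[1,2])/K[1,1]]);th=np.hypot(*a)
    d=np.array([*(a/th*np.sin(th) if th>0 else a),np.cos(th)]);return o,R.T@d
def wonz(uv,z,c):
    o,d=wray(uv,c);return o+d*(z-o[2])/d[2]
def wproj(p,c):
    q=(np.array(c["world_to_cam"])@np.append(p,1))[:3];th=np.arctan2(np.hypot(q[0],q[1]),q[2]);s=q[:2]/np.hypot(q[0],q[1])
    return s*th*c["K"][0,0]+c["K"][:2,2]
E
python3 - <<'E'
from h import *
c=env.calibration("wrist")
a=wonz((322,164),.008,c);b=wonz((321,317),.008,c);print(a,b,np.linalg.norm(a-b),(a+b)/2,np.degrees(np.arctan2(*(b-a)[1::-1])))
E
```

```text
[0.44216053 0.29643299 0.008     ] [0.54948021 0.29002182 0.008     ] 0.10751099975866465 [0.49582037 0.2932274  0.008     ] -3.41872846839541
```

servo_tool([
  {"claw": 0.5,"x": -0.33,"y": 0,"z": -0.9,"ax": 0,"ay": 0,"az": 0},
  {"claw": 0.5,"x": 0,"y": 0,"z": -0.9,"ax": 0,"ay": 0,"az": 0},
  {"claw": 0.5,"x": 0,"y": 0,"z": -0.9,"ax": 0,"ay": 0,"az": 0},
  {"claw": 0.5,"x": 0,"y": 0,"z": -0.7,"ax": 0,"ay": 0,"az": 0},
  {"claw": 0.5,"x": 0,"y": 0,"z": -0.3,"ax": 0,"ay": 0,"az": 0},
])

```text
clock: 4.15
tcp_pos: [0.4863, 0.2907, 0.0296]
orientation: [-0.001, 0.029, 1.0, -0.001]
wrist_force: [-0.2, 0.2, 1.0]
finger_gap: 0.0427
```

servo_tool([
  {"claw": 0.5,"x": 0,"y": 0.1,"z": -0.32,"ax": 0,"ay": 0,"az": 0},
  {"claw": 0.5,"x": 0,"y": 0,"z": 0,"ax": 0,"ay": 0,"az": 0},
  {"claw": 1,"x": 0,"y": 0,"z": 0,"ax": 0,"ay": 0,"az": 0},
  {"claw": 1,"x": 0,"y": 0,"z": 0,"ax": 0,"ay": 0,"az": 0},
  {"claw": 1,"x": 0,"y": 0,"z": 0,"ax": 0,"ay": 0,"az": 0},
], newtons=80)

```text
clock: 4.65
tcp_pos: [0.4879, 0.2949, 0.024]
orientation: [0.001, 0.028, 1.0, 0.0]
wrist_force: [-0.1, 0.9, 1.9]
finger_gap: 0.0034
```

```bash
python3 - <<'E'
from h import *
for i in range(3):
    s=env.get_state();print(s["clock"],s["tcp_pos"],s["finger_gap"],s["wrist_force"])
    im=env.read_camera("wrist")
save("w2.png",im)
E
```

```text
4.65 [0.48790783 0.29487621 0.02395213] 0.00340126001386187 [-0.05930877  0.94906135  1.89454514]
4.7 [0.48791125 0.29486107 0.02393971] 0.003911086096987404 [-1.26719432 -0.61448318  5.70635527]
4.75 [0.48793738 0.2949023  0.02394468] 0.0032938523688351884 [-0.48541145 -0.9317628   6.02566735]
```

View pics/w2.png

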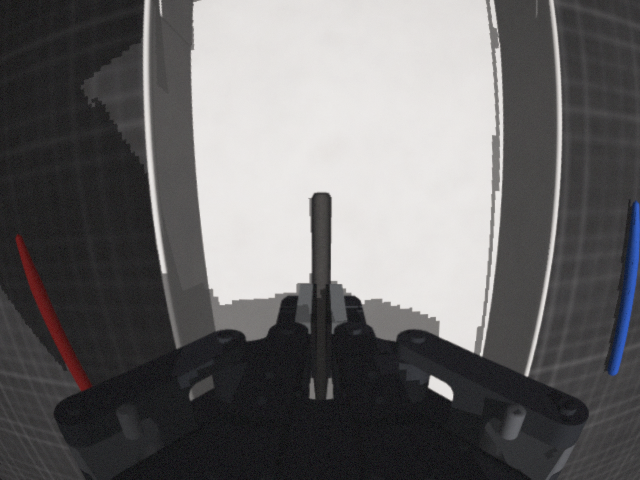

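servo_tool([
  {"claw": 0.7,"x": 0,"y": 0,"z": 0,"ax": 0,"ay": 0,"az": 0},
  {"claw": 0.7,"x": 0,"y": 0,"z": 0,"ax": 0,"ay": 0,"az": 0},
  {"claw": 0.7,"x": 0,"y": 0,"z": 0,"ax": 0,"ay": 0,"az": 0},
])

```text
clock: 5.1
tcp_pos: [0.4871, 0.2945, 0.0226]
orientation: [-0.0, 0.028, 1.0, -0.0]
wrist_force: [0.8, -0.3, 0.1]
finger_gap: 0.0257
```

```bash
python3 - <<'E'
from h import *
s=env.get_state();print(s["clock"],s["tcp_pos"],s["finger_gap"],s["wrist_force"])
c=env.calibration("wrist");im=env.read_camera("wrist")
save("w3.png",im);print(c["world_to_cam"])
sc=env.read_camera("scene");save("s3.png",sc,(220,240,380,360),5)
E
```

```text
5.1 [0.48707126 0.29450634 0.02260797] 0.02573877564361937 [ 0.8474769  -0.32857067  0.10020848]
[[ 5.58484093e-02  9.98439006e-01  7.11046783e-04 -3.21573720e-01]
 [ 9.63210425e-01 -5.40653515e-02  2.63253900e-01 -4.28165519e-01]
 [ 2.62881405e-01 -1.40174239e-02 -9.64726323e-01  3.62077294e-02]
 [ 0.00000000e+00  0.00000000e+00  0.00000000e+00  1.00000000e+00]]
```

View pics/w3.png

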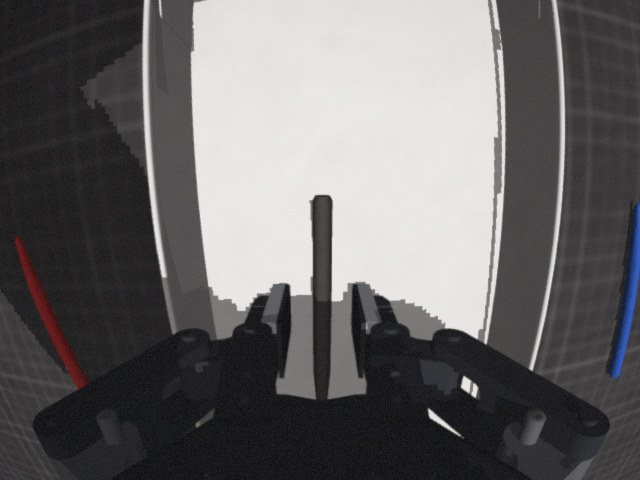

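View pics/s3.png

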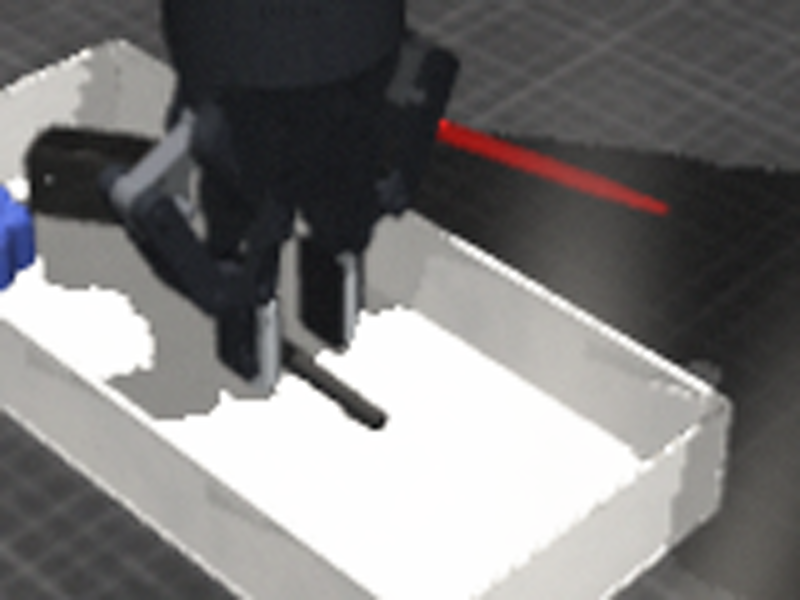

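servo_tool([
  {"claw": 0.7,"x": 0,"y": -0.04,"z": -0.14,"ax": 0,"ay": 0,"az": 0},
  {"claw": 0.7,"x": 0,"y": 0,"z": 0,"ax": 0,"ay": 0,"az": 0},
  {"claw": 0.8,"x": 0,"y": 0,"z": 0,"ax": 0,"ay": 0,"az": 0},
  {"claw": 0.8,"x": 0,"y": 0,"z": 0,"ax": 0,"ay": 0,"az": 0},
])

```text
clock: 5.6
tcp_pos: [0.4872, 0.2935, 0.0192]
orientation: [-0.0, 0.028, 1.0, -0.0]
wrist_force: [-0.3, 0.0, 0.2]
finger_gap: 0.0172
```

servo_tool([
  {"claw": 1,"x": 0,"y": 0,"z": 0.02,"ax": 0,"ay": 0,"az": 0},
  {"claw": 1,"x": 0,"y": 0,"z": 0,"ax": 0,"ay": 0,"az": 0},
  {"claw": 1,"x": 0,"y": 0,"z": 0,"ax": 0,"ay": 0,"az": 0},
], newtons=40)

```text
clock: 5.9
tcp_pos: [0.4872, 0.2936, 0.0198]
orientation: [-0.0, 0.028, 1.0, 0.0]
wrist_force: [0.1, -0.1, -1.0]
finger_gap: 0.0063
```

servo_tool([
  {"claw": 1,"x": 0,"y": 0,"z": 0,"ax": 0,"ay": 0,"az": 0},
  {"claw": 1,"x": 0,"y": 0,"z": 0.1,"ax": 0,"ay": 0,"az": 0},
  {"claw": 1,"x": 0,"y": 0,"z": 0.3,"ax": 0,"ay": 0,"az": 0},
  {"claw": 1,"x": 0,"y": 0,"z": 0,"ax": 0,"ay": 0,"az": 0},
], newtons=80)

```text
clock: 6.3
tcp_pos: [0.488, 0.2939, 0.0311]
orientation: [0.001, 0.028, 1.0, 0.0]
wrist_force: [0.5, 0.3, -0.7]
finger_gap: 0.0048
```

```bash
python3 - <<'E'
from h import *
s=env.get_state();print(s["clock"],s["tcp_pos"],s["finger_gap"],s["wrist_force"])
im=env.read_camera("wrist")
save("w4.png",im)
sc=env.read_camera("scene");save("s4.png",sc,(220,240,380,360),5)
E
```

```text
6.3 [0.48803761 0.29392496 0.03106166] 0.004785480075401972 [ 0.50947986  0.31072429 -0.71058836]
```

View pics/w4.png

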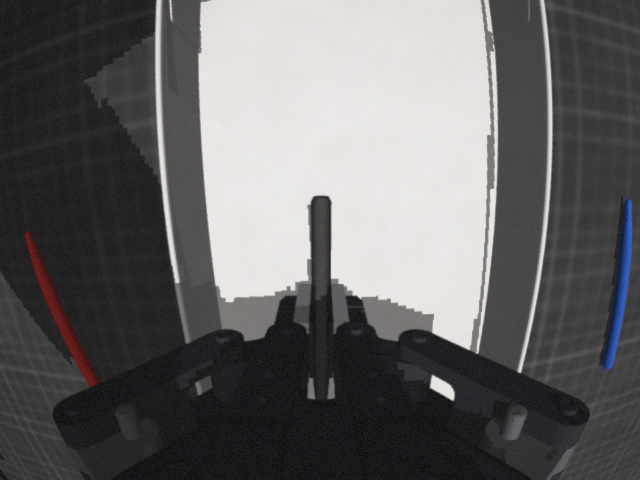

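View pics/s4.png

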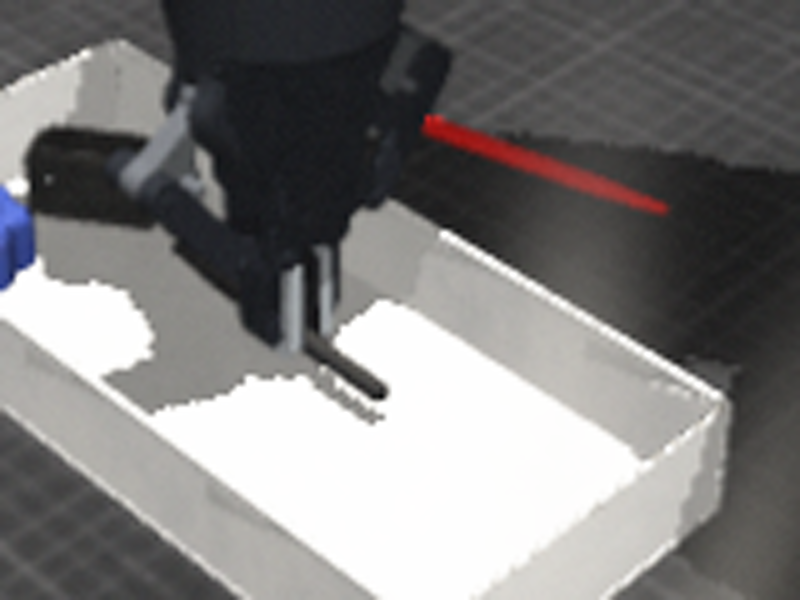

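servo_tool([
  {"claw": 1,"x": 0,"y": 0,"z": 0.9,"ax": 0,"ay": 0,"az": 0},
  {"claw": 1,"x": 0,"y": 0,"z": 1,"ax": 0,"ay": 0,"az": 0},
  {"claw": 1,"x": 0,"y": -0.2,"z": 1,"ax": 0,"ay": 0,"az": 0},
  {"claw": 1,"x": 0,"y": -0.6,"z": 1,"ax": 0,"ay": 0,"az": 0},
  {"claw": 1,"x": 0,"y": -0.9,"z": 0.9,"ax": 0,"ay": 0,"az": 0},
])

```text
clock: 6.9
tcp_pos: [0.4873, 0.2514, 0.151]
orientation: [0.0, 0.027, 1.0, 0.0]
wrist_force: [0.2, 0.6, 0.2]
finger_gap: 0.0046
```

servo_tool([
  {"claw": 1,"x": -0.1,"y": -1,"z": 0,"ax": 0,"ay": 0,"az": 0.36},
  {"claw": 1,"x": -0.2,"y": -1,"z": 0,"ax": 0,"ay": 0,"az": 0.36},
  {"claw": 1,"x": -0.2,"y": -1,"z": 0,"ax": 0,"ay": 0,"az": 0.36},
  {"claw": 1,"x": -0.2,"y": -1,"z": 0,"ax": 0,"ay": 0,"az": 0.36},
  {"claw": 1,"x": -0.2,"y": -1,"z": 0,"ax": 0,"ay": 0,"az": 0.36},
])

```text
clock: 7.4
tcp_pos: [0.4643, 0.1251, 0.1498]
orientation: [0.0, -0.099, 0.995, 0.0]
wrist_force: [0.3, -0.2, -0.6]
finger_gap: 0.0045
```

servo_tool([
  {"claw": 1,"x": -0.2,"y": -1,"z": 0,"ax": 0,"ay": 0,"az": 0},
  {"claw": 1,"x": -0.1,"y": -1,"z": 0,"ax": 0,"ay": 0,"az": 0},
  {"claw": 1,"x": 0,"y": -1,"z": 0,"ax": 0,"ay": 0,"az": 0},
  {"claw": 1,"x": 0,"y": -1,"z": 0,"ax": 0,"ay": 0,"az": 0},
  {"claw": 1,"x": 0,"y": -1,"z": 0,"ax": 0,"ay": 0,"az": 0},
])

```text
clock: 7.9
tcp_pos: [0.457, 0.0001, 0.1499]
orientation: [0.0, -0.097, 0.995, 0.0]
wrist_force: [0.3, 0.4, -0.5]
finger_gap: 0.0048
```

servo_tool([
  {"claw": 1,"x": 0,"y": -1,"z": -0.6,"ax": 0,"ay": 0,"az": 0},
  {"claw": 1,"x": 0,"y": -1,"z": -0.7,"ax": 0,"ay": 0,"az": 0},
  {"claw": 1,"x": 0,"y": -1,"z": -0.7,"ax": 0,"ay": 0,"az": 0},
  {"claw": 1,"x": 0,"y": -0.8,"z": 0,"ax": 0,"ay": 0,"az": 0},
  {"claw": 1,"x": 0,"y": -0.4,"z": 0,"ax": 0,"ay": 0,"az": 0},
])

```text
clock: 8.4
tcp_pos: [0.4569, -0.1052, 0.0993]
orientation: [-0.0, -0.097, 0.995, 0.0]
wrist_force: [-0.3, 0.1, -0.6]
finger_gap: 0.0049
```

servo_tool([
  {"claw": 1,"x": 0,"y": -0.9,"z": -0.4,"ax": 0,"ay": 0,"az": 0},
  {"claw": 1,"x": 0.08,"y": -0.8,"z": -0.4,"ax": 0,"ay": 0,"az": 0},
  {"claw": 1,"x": 0,"y": -0.2,"z": -0.15,"ax": 0,"ay": 0,"az": 0},
  {"claw": 1,"x": 0,"y": 0,"z": 0,"ax": 0,"ay": 0,"az": 0},
])

```text
clock: 8.8
tcp_pos: [0.459, -0.1515, 0.0758]
orientation: [-0.0, -0.097, 0.995, 0.0]
wrist_force: [0.2, 1.2, -0.5]
finger_gap: 0.0047
```

```bash
python3 - <<'E'
from h import *
s=env.get_state();print(s["clock"],s["tcp_pos"],s["finger_gap"],s["wrist_force"])
c=env.calibration("wrist");import json;json.dump({k:np.array(v).tolist() for k,v in c.items()},open("c5.json","w"))
im=env.read_camera("wrist");save("w5.png",im)
im=env.read_camera("scene");save("s5.png",im);save("s5c.png",im,(295,145,455,255),5)
im=env.read_camera("top");save("t5.png",im);save("t5c.png",im,(365,155,465,290),4)
E
```

```text
8.8 [ 0.45904809 -0.15145966  0.07584892] 0.0046740935284452145 [ 0.23338366  1.23790189 -0.4761423 ]
```

View pics/w5.png

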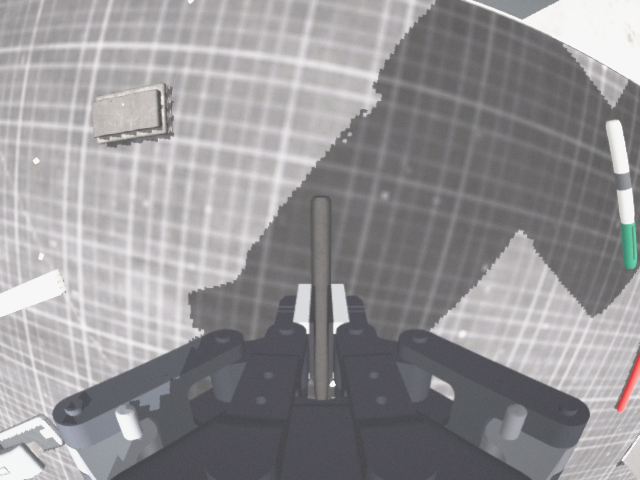

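View pics/s5c.png

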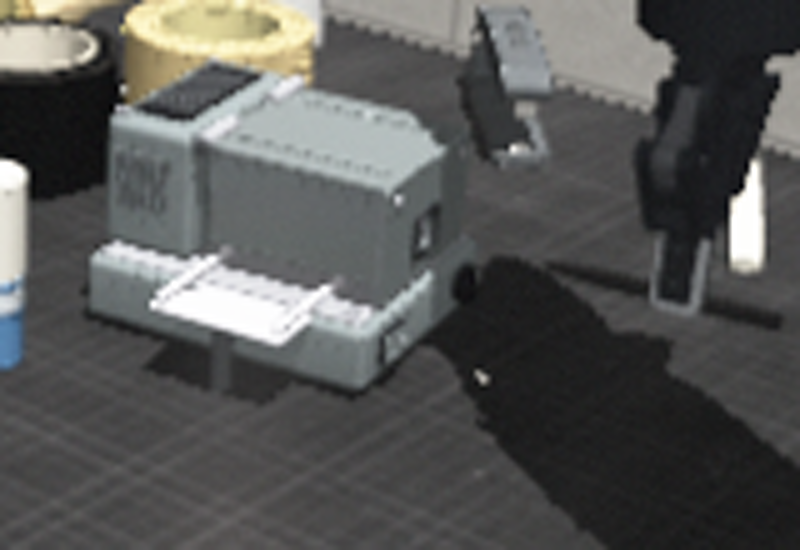

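View pics/t5c.png

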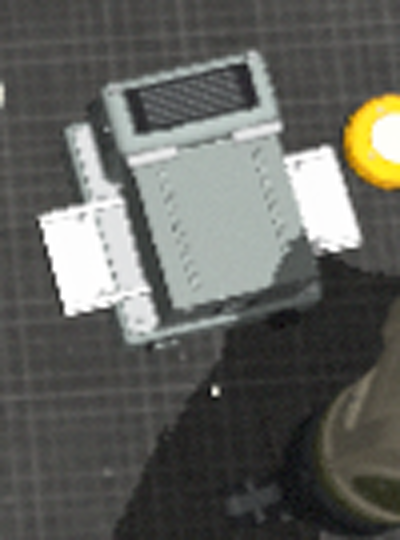

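```bash
python3 - <<'E'
from h import *
s=env.get_state();t=s["tcp_pos"];a=np.radians(11.1);d=np.array([np.cos(a),np.sin(a),0])
for k in(64,-46):
    p=t+d*k/1000;p[2]-=.0138;print(k,p,proj("scene",p))
g=lambda x,y:((x+.5)/5-.5+295,(y+.5)/5-.5+145)
print("seen",g(550,262),g(780,320),"slot",g(426,232))
for z in(.060,.062,.064):print(onz("scene",g(426,232),z))
# wrist: rear end pin
import json;c={k:np.array(v) for k,v in json.load(open("c5.json")).items()}
print(wproj(t+d*-.046-np.array([0,0,.0138]),c),"seen rear ~ (321,198)")
for im,r in(("s5.png",None),):
    pass
# fine slot centroid: frame dark vs bright opening
im=cv2.imread("pics/s5.png");g2=cv2.cvtColor(im,cv2.COLOR_BGR2GRAY);print(g2[182:202,372:390])
E
```

```text
64 [ 0.52209197 -0.13828862  0.06267501] [403.71775938 197.01552973]
-46 [ 0.41414978 -0.15946603  0.06267501] [451.18618687 209.04139353]
seen (404.6, 197.0) (450.6, 208.6) slot (379.8, 191.0)
[ 0.58378369 -0.13170166  0.06      ]
[ 0.58134142 -0.12787927  0.062     ]
[ 0.57889915 -0.12405687  0.064     ]
[322.20954616 197.04675912] seen rear ~ (321,198)
[[183 163 121  97  95  97  98  96  97  97  96  79  72  72  72  71  78  83]
 [166 131  92  97  97  98  98  97  98  96  98  79  71  70  71  71  86  88]
 [123 107 195 145  97  98  96  97  98  96  96  79  72  70  70  71  76  81]
 [100  95 178 132  94  99  96  97  97  82  71  72  71  69  73  73  75  77]
 [100  96 103  98  98  98  97  98  85  52  43  64  72  70  72  72  75  75]
 [102  97  83  90  96  97  97  87  60  40  39  64  71  69  72  74  75  73]
 [ 94  95  90  95  97  96  79  73  69  49  47  69  72  71  71  74  74  76]
 [ 95  94  99  98  97  89  57  84  89  60  52  67  71  70  70  74  74  77]
 [ 98  99  97  98  97  80  51  88 101  65  54  67  72  72  70  76  81  79]
 [ 98  97  98  97  98  81  49  80 107  61  59  69  71  70  70  80  78  74]
 [ 98  95  98  97  94  72  53 110 123  66  59  70  72  71  73  91  86  72]
 [ 98  96  95  97  98  72  55 148 134  65  61  72  70  81  84  88  88  87]
 [ 97  98  98  96  94  64  72 109  89  68  68  72  80  87  87  86  91  88]
 [ 97  96  97  99  99  62  54  46  60  70  69  80  88  84  87  92  90  85]
 [ 96  97  98  99  97  57  41  56  69  72  86  86  87  88  91  88  84  84]
 [ 96  96  97  96  97  72  75  87  89  91  91  86  91  90  88  72  62  66]
 [ 96  96  96  97  96  80  91  98  93  92  87  91  90  86  72  42  29  38]
 [ 97  98  97  98  99  91  99  95 160 120  89  91  88  76  46  26  20  19]
 [ 99  96  97  96 100 100  94 158 199 139  89  87  82  64  33  19  22  16]
 [ 98  98  97  97  99 143 170 201 176 115  85  82  82  53  26  21  25  14]]
```

The pin and slot line up to within about 1 px in the scene view. The tip projects to (404,197), exactly where it appears, and the slot centre is at (380,191). That leaves about 60 mm to the slot face.

servo_tool([
  {"claw": 1,"x": 0.6,"y": 0.06,"z": -0.02,"ax": 0,"ay": 0,"az": 0},
  {"claw": 1,"x": 0.6,"y": 0.12,"z": 0,"ax": 0,"ay": 0,"az": 0},
  {"claw": 1,"x": 0.5,"y": 0.1,"z": 0,"ax": 0,"ay": 0,"az": 0},
  {"claw": 1,"x": 0.26,"y": 0.05,"z": 0,"ax": 0,"ay": 0,"az": 0},
  {"claw": 1,"x": 0,"y": 0,"z": 0,"ax": 0,"ay": 0,"az": 0},
])

```text
clock: 9.45
tcp_pos: [0.5091, -0.1427, 0.0757]
orientation: [0.0, -0.098, 0.995, -0.0]
wrist_force: [-0.7, -0.0, 0.1]
finger_gap: 0.0049
```

```bash
cat > chk.py <<'E'
from h import *
import sys
s=env.get_state();t=s["tcp_pos"];a=np.radians(11.1);d=np.array([np.cos(a),np.sin(a),0]);l=np.array([-d[1],d[0],0])
S=np.array([.5813,-.1285,.062]);p=t+d*.064-[0,0,.0138]
print(s["clock"],t.round(4),s["wrist_force"].round(1),s["finger_gap"].round(4),"along force",(s["wrist_force"]@d).round(2))
print("tip rel slot mm: depth %.1f lat %.1f z %.1f"%tuple(1000*(p-S)@np.array([d,l,[0,0,1]]).T))
if len(sys.argv)>1:
    im=env.read_camera("scene");save(sys.argv[1],im,(295,100,455,240),5)
E
python3 chk.py s6.png
```

```text
Traceback (most recent call last):
  File "chk.py", line 5, in <module>
    print(s["clock"],t.round(4),s["wrist_force"].round(1),s["finger_gap"].round(4),"along force",(s["wrist_force"]@d).round(2))
                                                          ^^^^^^^^^^^^^^^^^^^^^
AttributeError: 'float' object has no attribute 'round'
```

```bash
sed -i 's/s\["finger_gap"\].round(4)/s["finger_gap"]/' chk.py; python3 chk.py s6.png
```

```text
9.45 [ 0.5091 -0.1427  0.0757] [-0.7 -0.   0.1] 0.00494646689624081 along force -0.71
tip rel slot mm: depth -9.6 lat -0.0 z -0.1
```

View pics/s6.png

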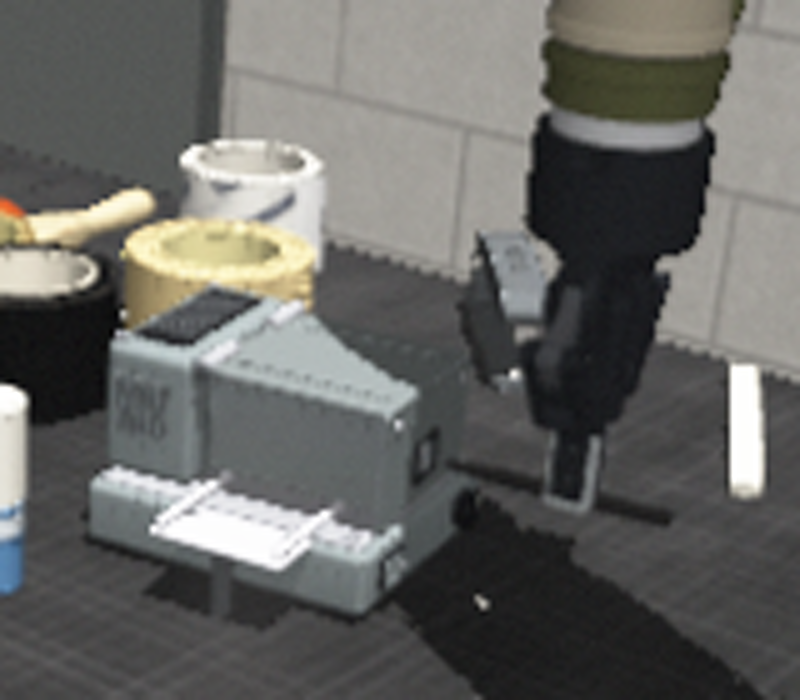

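The pin's line meets the slot: the tip is at (450,463), the slot is at (427,455), and extending the line gives row 457. I'll enter slowly.

servo_tool([
  {"claw": 1,"x": 0.2,"y": 0.04,"z": 0,"ax": 0,"ay": 0,"az": 0},
  {"claw": 1,"x": 0.2,"y": 0.04,"z": 0,"ax": 0,"ay": 0,"az": 0},
  {"claw": 1,"x": 0.2,"y": 0.04,"z": 0,"ax": 0,"ay": 0,"az": 0},
  {"claw": 1,"x": 0,"y": 0,"z": 0,"ax": 0,"ay": 0,"az": 0},
])

```text
clock: 9.9
tcp_pos: [0.524, -0.1403, 0.0757]
orientation: [0.0, -0.098, 0.995, -0.0]
wrist_force: [-0.1, 1.0, 0.4]
finger_gap: 0.0053
```

```bash
python3 chk.py s7.png
```

```text
9.9 [ 0.524  -0.1403  0.0757] [-0.1  1.   0.4] 0.005292548319583543 along force 0.13
tip rel slot mm: depth 5.5 lat -0.5 z -0.1
```

View pics/s7.png

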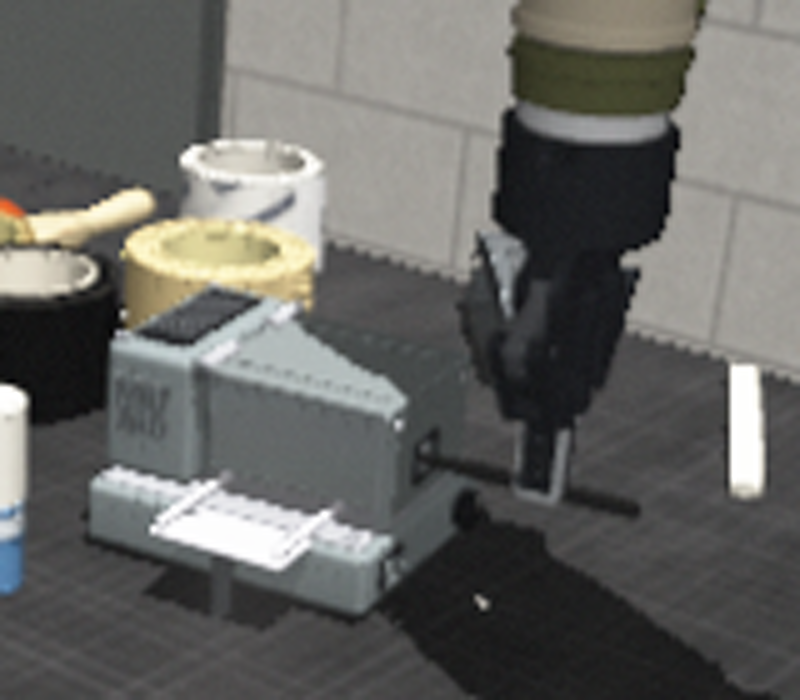

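servo_tool([
  {"claw": 1,"x": 0.12,"y": 0.025,"z": 0,"ax": 0,"ay": 0,"az": 0},
  {"claw": 1,"x": 0.12,"y": 0.025,"z": 0,"ax": 0,"ay": 0,"az": 0},
  {"claw": 1,"x": 0,"y": 0,"z": 0,"ax": 0,"ay": 0,"az": 0},
])

```text
clock: 10.25
tcp_pos: [0.5297, -0.139, 0.0756]
orientation: [0.0, -0.098, 0.995, -0.0]
wrist_force: [-0.6, 0.5, 0.5]
finger_gap: 0.0048
```

servo_tool([
  {"claw": 1,"x": 0.08,"y": 0.016,"z": 0,"ax": 0,"ay": 0,"az": 0},
  {"claw": 1,"x": 0,"y": 0,"z": 0,"ax": 0,"ay": 0,"az": 0},
])

```text
clock: 10.45
tcp_pos: [0.5315, -0.1385, 0.0756]
orientation: [0.0, -0.098, 0.995, 0.0]
wrist_force: [0.2, -0.7, -0.6]
finger_gap: 0.0048
```

Depth is about 13.1 mm and nothing has touched yet, so I'll step in by 1 mm.

servo_tool([
  {"claw": 1,"x": 0.04,"y": 0.008,"z": 0,"ax": 0,"ay": 0,"az": 0},
  {"claw": 1,"x": 0,"y": 0,"z": 0,"ax": 0,"ay": 0,"az": 0},
])

```text
clock: 10.65
tcp_pos: [0.5323, -0.1383, 0.0756]
orientation: [0.0, -0.097, 0.995, 0.0]
wrist_force: [0.7, -0.6, -0.4]
finger_gap: 0.0045
```

servo_tool([
  {"claw": 1,"x": 0.04,"y": 0.008,"z": 0,"ax": 0,"ay": 0,"az": 0},
  {"claw": 1,"x": 0,"y": 0,"z": 0,"ax": 0,"ay": 0,"az": 0},
])

```text
clock: 10.85
tcp_pos: [0.5326, -0.1381, 0.0754]
orientation: [-0.001, -0.097, 0.995, 0.0]
wrist_force: [-1.8, -1.3, 0.6]
finger_gap: 0.0048
```

servo_tool([
  {"claw": 1,"x": 0.04,"y": 0.008,"z": 0,"ax": 0,"ay": 0,"az": 0},
  {"claw": 1,"x": 0,"y": 0,"z": 0,"ax": 0,"ay": 0,"az": 0},
])

```text
clock: 11.05
tcp_pos: [0.5336, -0.1379, 0.0753]
orientation: [-0.001, -0.097, 0.995, 0.0]
wrist_force: [-3.7, -1.2, -0.2]
finger_gap: 0.0045
```

servo_tool([
  {"claw": 1,"x": 0.05,"y": 0.01,"z": 0,"ax": 0,"ay": 0,"az": 0},
  {"claw": 1,"x": 0,"y": 0,"z": 0,"ax": 0,"ay": 0,"az": 0},
])

```text
clock: 11.25
tcp_pos: [0.5345, -0.1376, 0.0752]
orientation: [-0.001, -0.097, 0.995, 0.0]
wrist_force: [-5.3, -2.6, -0.1]
finger_gap: 0.0047
```

servo_tool([
  {"claw": 1,"x": 0.04,"y": 0.008,"z": 0,"ax": 0,"ay": 0,"az": 0},
  {"claw": 1,"x": 0,"y": 0,"z": 0,"ax": 0,"ay": 0,"az": 0},
])

```text
clock: 11.45
tcp_pos: [0.5351, -0.1375, 0.075]
orientation: [-0.002, -0.097, 0.995, 0.0]
wrist_force: [-6.3, -2.3, 0.6]
finger_gap: 0.0049
```

```bash
python3 chk.py;python3 chk.py s8.png; python3 chk.py
```

```text
11.45 [ 0.5351 -0.1375  0.075 ] [-6.3 -2.3  0.6] 0.004928940985521503 along force -6.59
tip rel slot mm: depth 16.9 lat 0.1 z -0.8
11.45 [ 0.5351 -0.1375  0.075 ] [-6.3 -2.3  0.6] 0.004928940985521503 along force -6.59
tip rel slot mm: depth 16.9 lat 0.1 z -0.8
11.5 [ 0.5351 -0.1375  0.0751] [-7.  -3.4  0.6] 0.0051360695802903575 along force -7.54
tip rel slot mm: depth 16.9 lat 0.1 z -0.7
```

servo_tool([
  {"claw": 1,"x": 0.03,"y": 0.006,"z": 0,"ax": 0,"ay": 0,"az": 0},
  {"claw": 1,"x": 0,"y": 0,"z": 0,"ax": 0,"ay": 0,"az": 0},
  {"claw": 1,"x": 0,"y": 0,"z": 0.06,"ax": 0,"ay": 0,"az": 0},
  {"claw": 1,"x": 0,"y": 0,"z": 0.06,"ax": 0,"ay": 0,"az": 0},
  {"claw": 1,"x": 0,"y": 0,"z": 0,"ax": 0,"ay": 0,"az": 0},
])

```text
clock: 12.0
tcp_pos: [0.5351, -0.137, 0.0776]
orientation: [-0.002, -0.097, 0.995, 0.001]
wrist_force: [-7.1, -1.3, -2.6]
finger_gap: 0.0048
```

```bash
python3 chk.py
```

```text
12.0 [ 0.5351 -0.137   0.0776] [-7.1 -1.3 -2.6] 0.0047944163224508075 along force -7.19
tip rel slot mm: depth 17.1 lat 0.5 z 1.8
```

servo_tool([
  {"claw": 1,"x": 0.05,"y": 0.01,"z": 0.06,"ax": 0,"ay": 0,"az": 0},
  {"claw": 1,"x": 0,"y": 0,"z": 0.06,"ax": 0,"ay": 0,"az": 0},
  {"claw": 1,"x": 0,"y": 0,"z": 0,"ax": 0,"ay": 0,"az": 0},
])

```text
clock: 12.3
tcp_pos: [0.5358, -0.1366, 0.0802]
orientation: [-0.003, -0.097, 0.995, 0.001]
wrist_force: [-6.3, -0.9, -2.0]
finger_gap: 0.0046
```

```bash
python3 chk.py s9.png
```

```text
12.3 [ 0.5358 -0.1366  0.0802] [-6.3 -0.9 -2. ] 0.0046284977526736305 along force -6.31
tip rel slot mm: depth 17.8 lat 0.8 z 4.4
```

View pics/s9.png

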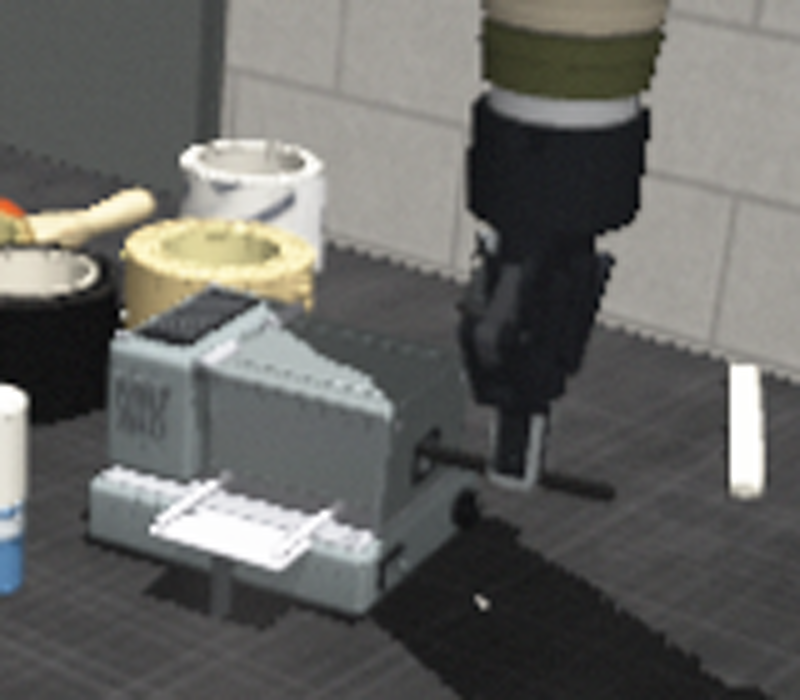

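servo_tool([
  {"claw": 1,"x": 0.06,"y": 0.008,"z": 0,"ax": 0,"ay": 0,"az": 0},
  {"claw": 1,"x": 0.02,"y": 0.004,"z": 0.08,"ax": 0,"ay": 0,"az": 0},
  {"claw": 1,"x": 0,"y": 0,"z": 0,"ax": 0,"ay": 0,"az": 0},
])

```text
clock: 12.65
tcp_pos: [0.5367, -0.1362, 0.0816]
orientation: [-0.004, -0.097, 0.995, 0.001]
wrist_force: [-8.4, -2.3, -4.2]
finger_gap: 0.0047
```

```bash
python3 chk.py
```

```text
12.65 [ 0.5367 -0.1362  0.0816] [-8.4 -2.3 -4.2] 0.0046523728588191895 along force -8.68
tip rel slot mm: depth 18.7 lat 1.0 z 5.8
```

servo_tool([
  {"claw": 1,"x": 0.01,"y": 0,"z": 0.08,"ax": 0,"ay": 0,"az": 0},
  {"claw": 1,"x": 0.01,"y": 0,"z": 0.08,"ax": 0,"ay": 0,"az": 0},
  {"claw": 1,"x": 0,"y": 0,"z": 0,"ax": 0,"ay": 0,"az": 0},
])

```text
clock: 12.95
tcp_pos: [0.5372, -0.136, 0.0856]
orientation: [-0.004, -0.097, 0.995, 0.001]
wrist_force: [-7.8, -1.6, -4.5]
finger_gap: 0.0049
```

```bash
python3 chk.py s10.png
```

```text
12.95 [ 0.5372 -0.136   0.0856] [-7.8 -1.6 -4.5] 0.004915542195957415 along force -8.0
tip rel slot mm: depth 19.3 lat 1.1 z 9.8
```

View pics/s10.png

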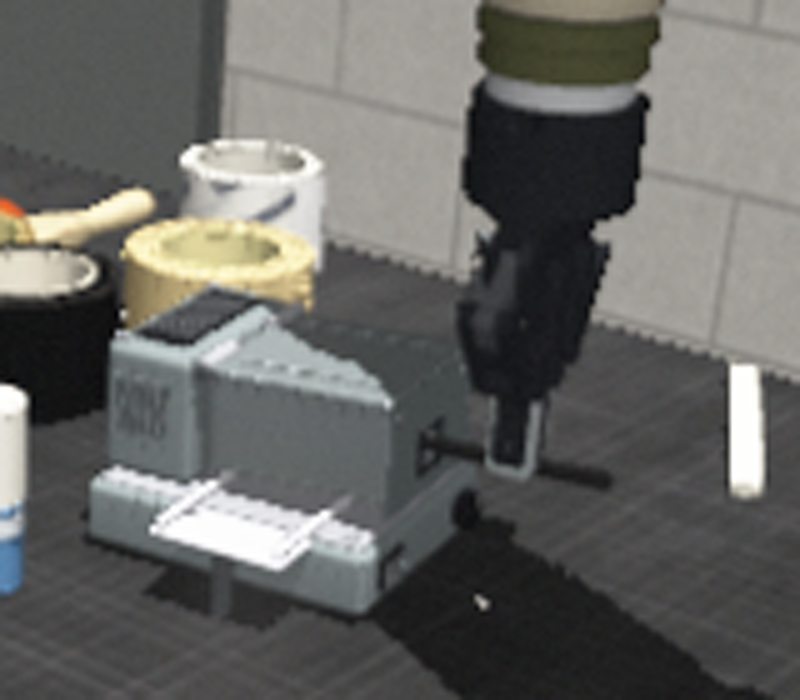

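servo_tool([
  {"claw": 1,"x": 0.02,"y": 0,"z": 0.1,"ax": 0,"ay": 0,"az": 0},
  {"claw": 1,"x": 0.01,"y": 0,"z": 0.1,"ax": 0,"ay": 0,"az": 0},
  {"claw": 1,"x": 0,"y": 0,"z": 0.1,"ax": 0,"ay": 0,"az": 0},
  {"claw": 1,"x": 0,"y": 0,"z": 0,"ax": 0,"ay": 0,"az": 0},
])

```text
clock: 13.4
tcp_pos: [0.5384, -0.136, 0.0934]
orientation: [-0.004, -0.097, 0.995, 0.001]
wrist_force: [-8.0, -0.9, -3.4]
finger_gap: 0.005
```

```bash
python3 chk.py s11.png
```

```text
13.4 [ 0.5384 -0.136   0.0934] [-8.  -0.9 -3.4] 0.005008422985379831 along force -8.04
tip rel slot mm: depth 20.5 lat 0.9 z 17.6
```

View pics/s11.png

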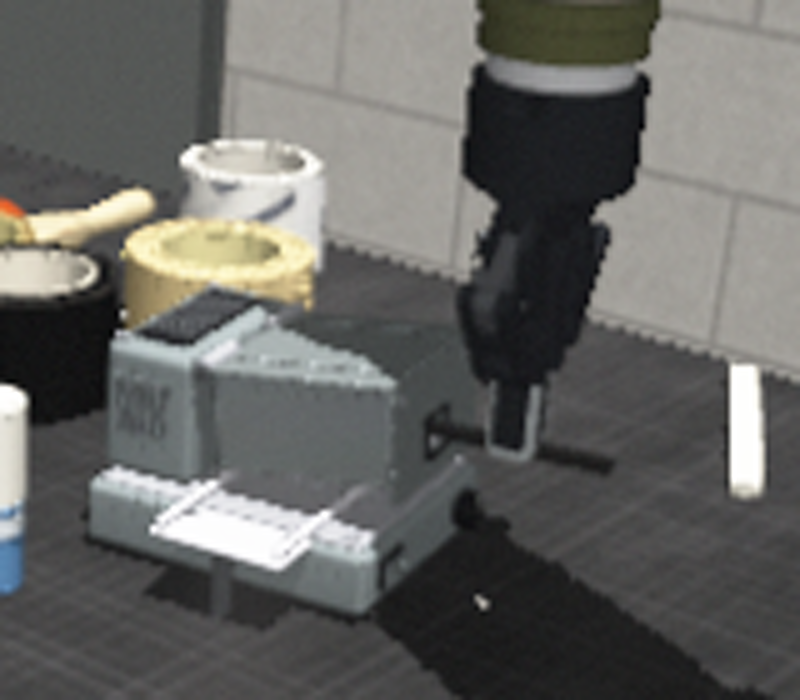

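servo_tool([
  {"claw": 1,"x": -0.08,"y": -0.016,"z": 0.1,"ax": 0,"ay": 0,"az": 0},
  {"claw": 1,"x": -0.12,"y": -0.024,"z": 0.2,"ax": 0,"ay": 0,"az": 0},
  {"claw": 1,"x": -0.05,"y": -0.01,"z": 0.25,"ax": 0,"ay": 0,"az": 0},
  {"claw": 1,"x": 0,"y": 0,"z": 0.25,"ax": 0,"ay": 0,"az": 0},
  {"claw": 1,"x": 0,"y": 0,"z": 0.25,"ax": 0,"ay": 0,"az": 0},
])

```text
clock: 13.95
tcp_pos: [0.5366, -0.138, 0.1226]
orientation: [0.001, -0.098, 0.995, -0.0]
wrist_force: [0.0, 1.2, -2.6]
finger_gap: 0.0052
```

```bash
python3 chk.py s12.png
```

```text
13.95 [ 0.5366 -0.138   0.1226] [ 0.   1.2 -2.6] 0.005182020650449032 along force 0.26
tip rel slot mm: depth 18.3 lat -0.8 z 46.8
```

View pics/s12.png

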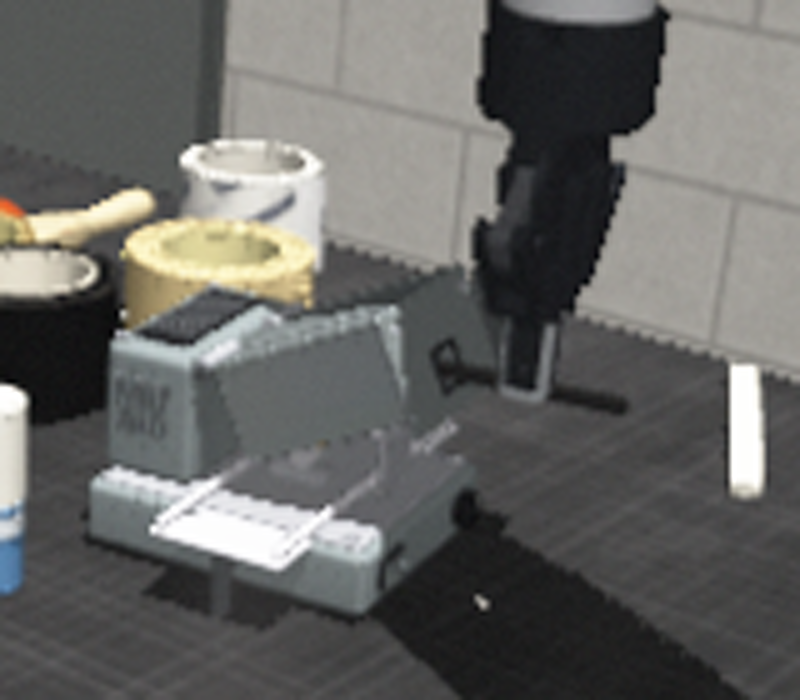

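The guard is up about 27° with its slot at (445,368), and the tab is free. Next I'll withdraw the pin, dip it under the lower edge and lift from there.

servo_tool([
  {"claw": 1,"x": 0,"y": 0,"z": -0.08,"ax": 0,"ay": 0,"az": 0},
  {"claw": 1,"x": -0.4,"y": -0.08,"z": 0,"ax": 0,"ay": 0,"az": 0},
  {"claw": 1,"x": -0.6,"y": -0.12,"z": 0,"ax": 0,"ay": 0,"az": 0},
  {"claw": 1,"x": -0.6,"y": -0.12,"z": 0,"ax": 0,"ay": 0,"az": 0},
  {"claw": 1,"x": -0.2,"y": -0.04,"z": 0,"ax": 0,"ay": 0,"az": 0},
])

```text
clock: 14.5
tcp_pos: [0.4888, -0.1471, 0.1191]
orientation: [-0.0, -0.097, 0.995, 0.0]
wrist_force: [0.5, 0.8, -0.6]
finger_gap: 0.0048
```

```bash
python3 chk.py s13.png
```

```text
14.5 [ 0.4888 -0.1471  0.1191] [ 0.5  0.8 -0.6] 0.004818399301067311 along force 0.62
tip rel slot mm: depth -30.4 lat -0.4 z 43.3
```

View pics/s13.png

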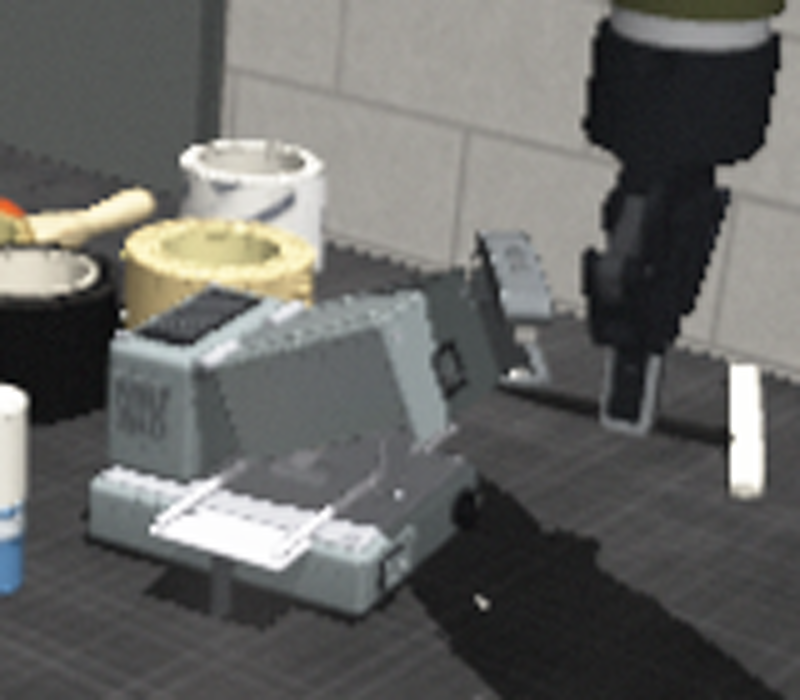

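servo_tool([
  {"claw": 1,"x": 0,"y": 0,"z": -0.6,"ax": 0,"ay": 0,"az": 0},
  {"claw": 1,"x": 0,"y": 0,"z": -0.57,"ax": 0,"ay": 0,"az": 0},
  {"claw": 1,"x": 0,"y": 0,"z": 0,"ax": 0,"ay": 0,"az": 0},
  {"claw": 1,"x": 0.4,"y": 0.1,"z": 0,"ax": 0,"ay": 0,"az": 0},
  {"claw": 1,"x": 0.4,"y": 0.08,"z": 0,"ax": 0,"ay": 0,"az": 0},
])

```text
clock: 15.05
tcp_pos: [0.512, -0.1426, 0.0909]
orientation: [0.001, -0.097, 0.995, -0.0]
wrist_force: [0.3, -1.1, 0.2]
finger_gap: 0.0049
```

servo_tool([
  {"claw": 1,"x": 0.3,"y": 0.06,"z": 0,"ax": 0,"ay": 0,"az": 0},
  {"claw": 1,"x": 0.3,"y": 0.06,"z": 0,"ax": 0,"ay": 0,"az": 0},
  {"claw": 1,"x": 0.17,"y": 0.03,"z": 0,"ax": 0,"ay": 0,"az": 0},
  {"claw": 1,"x": 0,"y": 0,"z": 0,"ax": 0,"ay": 0,"az": 0},
])

```text
clock: 15.45
tcp_pos: [0.5305, -0.1386, 0.0901]
orientation: [0.0, -0.098, 0.995, -0.0]
wrist_force: [0.2, 0.6, 0.3]
finger_gap: 0.0046
```

```bash
python3 chk.py s14.png
```

```text
15.45 [ 0.5305 -0.1386  0.0901] [0.2 0.6 0.3] 0.0046261541557214595 along force 0.3
tip rel slot mm: depth 12.2 lat -0.2 z 14.3
```

View pics/s14.png

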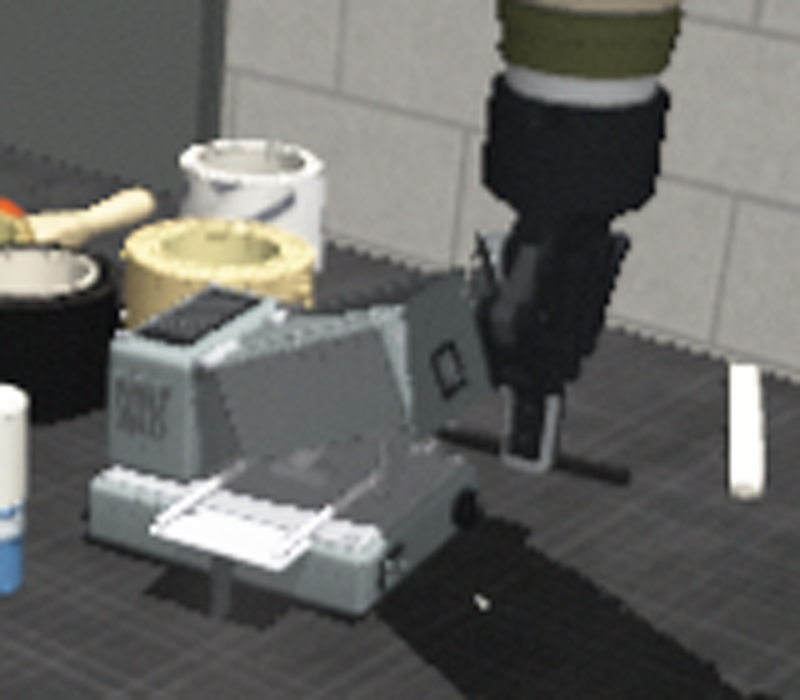

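servo_tool([
  {"claw": 1,"x": 0,"y": 0,"z": 0.25,"ax": 0,"ay": 0,"az": 0},
  {"claw": 1,"x": 0,"y": 0,"z": 0.25,"ax": 0,"ay": 0,"az": 0},
  {"claw": 1,"x": 0,"y": 0,"z": 0.25,"ax": 0,"ay": 0,"az": 0},
  {"claw": 1,"x": 0,"y": 0,"z": 0.25,"ax": 0,"ay": 0,"az": 0},
  {"claw": 1,"x": 0,"y": 0,"z": 0.25,"ax": 0,"ay": 0,"az": 0},
])

```text
clock: 16.0
tcp_pos: [0.5296, -0.1387, 0.122]
orientation: [0.0, -0.097, 0.995, 0.0]
wrist_force: [0.3, 0.8, -2.5]
finger_gap: 0.0049
```

```bash
python3 chk.py s15.png
```

```text
16.0 [ 0.5296 -0.1387  0.122 ] [ 0.3  0.8 -2.5] 0.004909243959937104 along force 0.48
tip rel slot mm: depth 11.3 lat -0.1 z 46.2
```

View pics/s15.png

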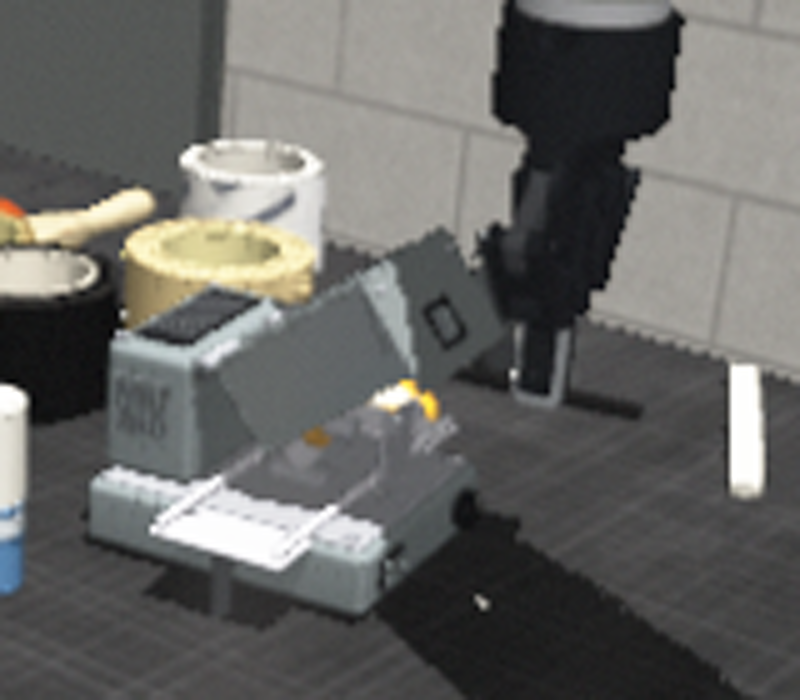

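servo_tool([
  {"claw": 1,"x": 0.05,"y": 0.01,"z": 0.3,"ax": 0,"ay": 0,"az": 0},
  {"claw": 1,"x": 0.05,"y": 0.01,"z": 0.3,"ax": 0,"ay": 0,"az": 0},
  {"claw": 1,"x": 0.1,"y": 0.02,"z": 0.3,"ax": 0,"ay": 0,"az": 0},
  {"claw": 1,"x": 0.1,"y": 0.02,"z": 0.3,"ax": 0,"ay": 0,"az": 0},
  {"claw": 1,"x": 0.1,"y": 0.02,"z": 0.3,"ax": 0,"ay": 0,"az": 0},
])

```text
clock: 16.55
tcp_pos: [0.5405, -0.1368, 0.1596]
orientation: [0.0, -0.097, 0.995, -0.0]
wrist_force: [2.9, -0.7, -3.3]
finger_gap: 0.0048
```

servo_tool([
  {"claw": 1,"x": 0.1,"y": 0.02,"z": 0.3,"ax": 0,"ay": 0,"az": 0},
  {"claw": 1,"x": 0.1,"y": 0.02,"z": 0.3,"ax": 0,"ay": 0,"az": 0},
  {"claw": 1,"x": 0.1,"y": 0.02,"z": 0.3,"ax": 0,"ay": 0,"az": 0},
  {"claw": 1,"x": 0.1,"y": 0.02,"z": 0.3,"ax": 0,"ay": 0,"az": 0},
  {"claw": 1,"x": 0,"y": 0,"z": 0,"ax": 0,"ay": 0,"az": 0},
])

```text
clock: 17.05
tcp_pos: [0.5506, -0.1348, 0.19]
orientation: [0.001, -0.098, 0.995, -0.0]
wrist_force: [1.6, 0.6, -1.2]
finger_gap: 0.005
```

```bash
python3 chk.py s16.png
```

```text
17.05 [ 0.5506 -0.1348  0.19  ] [ 1.6  0.6 -1.2] 0.0050124281191896766 along force 1.64
tip rel slot mm: depth 32.7 lat -0.2 z 114.2
```

View pics/s16.png

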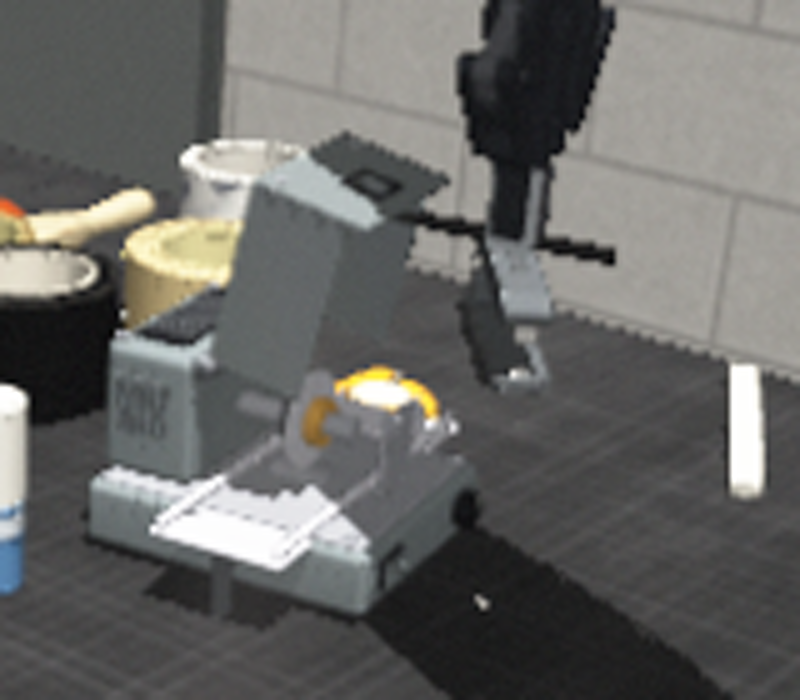

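The guard stands nearly upright at roughly 75°, with its slot now at (372,183). I'll back the pin off.

servo_tool([
  {"claw": 1,"x": -0.2,"y": -0.04,"z": -0.1,"ax": 0,"ay": 0,"az": 0},
  {"claw": 1,"x": -0.7,"y": -0.14,"z": -0.1,"ax": 0,"ay": 0,"az": 0},
  {"claw": 1,"x": -0.9,"y": -0.18,"z": 0,"ax": 0,"ay": 0,"az": 0},
  {"claw": 1,"x": -0.9,"y": -0.18,"z": 0,"ax": 0,"ay": 0,"az": 0},
  {"claw": 1,"x": -0.7,"y": 0.2,"z": 0,"ax": 0,"ay": 0,"az": 0},
])

```text
clock: 17.6
tcp_pos: [0.4626, -0.1438, 0.1834]
orientation: [-0.001, -0.097, 0.995, 0.0]
wrist_force: [-1.1, -0.5, -0.1]
finger_gap: 0.0048
```

```bash
python3 chk.py s17.png; python3 - <<'E'
from h import *
im=cv2.imread("pics/s17.png")
# predicted guard corners at several angles
a=np.radians(11.1);d=np.array([np.cos(a),np.sin(a),0]);l=np.array([-d[1],d[0],0])
S=np.array([.5813,-.1285,0]);O=S+d*.066
for th in(60,65,70,75,80,85):
    t=np.radians(th);r=[]
    for (x,z,y) in((-96,0,46),(-96,-59,46),(-96,-59,-46),(-96,-38,0)):
        X=x*np.cos(t)+z*np.sin(t)+30;Z=-x*np.sin(t)+z*np.cos(t)+100
        p=O+d*X/1000+l*y/1000+np.array([0,0,Z/1000]);u=proj("scene",p);r.append(((u-[295,100])*5+2).round().astype(int).tolist())
    print(th,r)
E
```

```text
17.6 [ 0.4626 -0.1438  0.1834] [-1.1 -0.5 -0.1] 0.004821924182919009 along force -1.17
tip rel slot mm: depth -55.4 lat 7.9 z 107.6
60 [[310, 215], [411, 302], [492, 245], [418, 242]]
65 [[296, 203], [402, 281], [484, 225], [407, 226]]
70 [[281, 193], [391, 261], [474, 207], [396, 209]]
75 [[265, 184], [379, 242], [463, 189], [383, 194]]
80 [[249, 177], [366, 224], [451, 172], [369, 181]]
85 [[232, 171], [351, 207], [437, 156], [354, 168]]
```

View pics/s17.png

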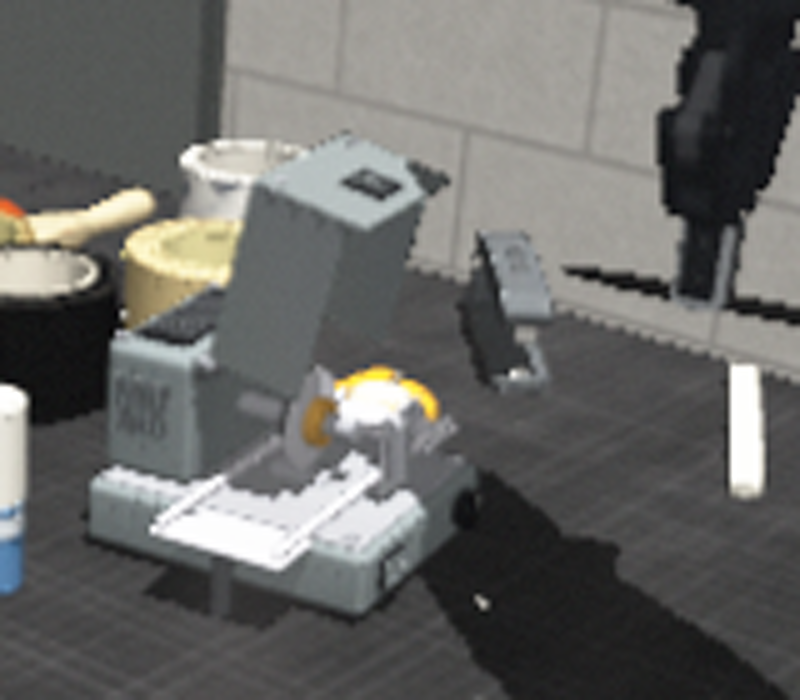

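The lower front corner is at (378,230) and the slot at (372,183), which matches about 78° open. Before laying the pin down I'll check how it sits in the jaws.

```bash
python3 - <<'E'
from h import *
s=env.get_state();t=s["tcp_pos"];a=np.radians(11.1);d=np.array([np.cos(a),np.sin(a),0])
im=env.read_camera("scene");save("s18.png",im,(380,60,480,180),6)
for k in(64,-46):
    p=t+d*k/1000-[0,0,.0138];print(k,(proj("scene",p)-[380,60])*6+2.5)
im=env.read_camera("wrist");save("w18.png",im)
E
```

```text
64 [166.88116427 562.66350276]
-46 [470.56075341 625.43400032]
```

View pics/s18.png

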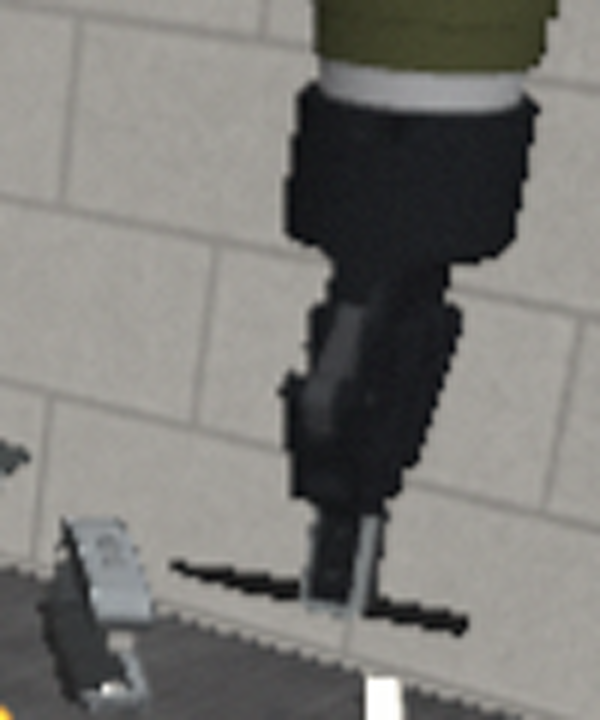

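View pics/w18.png

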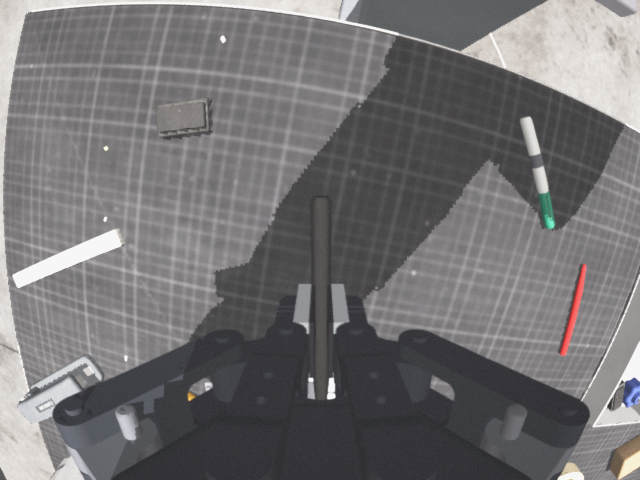

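The pin still sits level in the jaws: its ends are within 1 px of the prediction. I'll carry it back to the tray.

servo_tool([
  {"claw": 1,"x": 0,"y": 0.6,"z": 0,"ax": 0,"ay": 0,"az": 0},
  {"claw": 1,"x": 0,"y": 0.9,"z": 0,"ax": 0,"ay": 0,"az": 0},
  {"claw": 1,"x": 0,"y": 1,"z": 0,"ax": 0,"ay": 0,"az": -0.3},
  {"claw": 1,"x": 0,"y": 1,"z": 0,"ax": 0,"ay": 0,"az": -0.3},
  {"claw": 1,"x": 0.1,"y": 1,"z": 0,"ax": 0,"ay": 0,"az": -0.3},
])

```text
clock: 18.25
tcp_pos: [0.4676, -0.0291, 0.1838]
orientation: [0.0, -0.034, 0.999, 0.0]
wrist_force: [0.3, 0.1, -0.6]
finger_gap: 0.0046
```

servo_tool([
  {"claw": 1,"x": 0.15,"y": 1,"z": 0,"ax": 0,"ay": 0,"az": -0.3},
  {"claw": 1,"x": 0.15,"y": 1,"z": 0,"ax": 0,"ay": 0,"az": -0.3},
  {"claw": 1,"x": 0.15,"y": 1,"z": 0,"ax": 0,"ay": 0,"az": -0.29},
  {"claw": 1,"x": 0.15,"y": 1,"z": 0,"ax": 0,"ay": 0,"az": 0},
  {"claw": 1,"x": 0.15,"y": 1,"z": 0,"ax": 0,"ay": 0,"az": 0},
])

```text
clock: 18.75
tcp_pos: [0.4865, 0.0963, 0.1838]
orientation: [0.0, 0.027, 1.0, 0.0]
wrist_force: [0.3, -0.2, 0.1]
finger_gap: 0.0046
```

servo_tool([
  {"claw": 1,"x": 0.1,"y": 1,"z": 0,"ax": 0,"ay": 0,"az": 0},
  {"claw": 1,"x": 0,"y": 1,"z": 0,"ax": 0,"ay": 0,"az": 0},
  {"claw": 1,"x": 0,"y": 1,"z": 0,"ax": 0,"ay": 0,"az": 0},
  {"claw": 1,"x": 0,"y": 1,"z": 0,"ax": 0,"ay": 0,"az": 0},
  {"claw": 1,"x": 0,"y": 1,"z": 0,"ax": 0,"ay": 0,"az": 0},
])

```text
clock: 19.25
tcp_pos: [0.4885, 0.2214, 0.1836]
orientation: [0.0, 0.027, 1.0, 0.0]
wrist_force: [0.4, 0.3, 0.6]
finger_gap: 0.0047
```

servo_tool([
  {"claw": 1,"x": 0,"y": 1,"z": -0.4,"ax": 0,"ay": 0,"az": 0},
  {"claw": 1,"x": 0,"y": 0.8,"z": -0.8,"ax": 0,"ay": 0,"az": 0},
  {"claw": 1,"x": 0,"y": 0.4,"z": -0.8,"ax": 0,"ay": 0,"az": 0},
  {"claw": 1,"x": 0,"y": 0,"z": -0.8,"ax": 0,"ay": 0,"az": 0},
  {"claw": 1,"x": 0,"y": 0,"z": 0,"ax": 0,"ay": 0,"az": 0},
])

```text
clock: 19.75
tcp_pos: [0.4863, 0.2749, 0.1108]
orientation: [-0.003, 0.026, 1.0, -0.001]
wrist_force: [-1.2, -0.4, -0.2]
finger_gap: 0.0048
```

servo_tool([
  {"claw": 1,"x": 0,"y": 0.6,"z": 0,"ax": 0,"ay": 0,"az": 0},
  {"claw": 1,"x": 0,"y": 0.4,"z": -0.6,"ax": 0,"ay": 0,"az": 0},
  {"claw": 1,"x": 0,"y": 0,"z": -1,"ax": 0,"ay": 0,"az": 0},
  {"claw": 1,"x": 0,"y": 0,"z": -1,"ax": 0,"ay": 0,"az": 0},
  {"claw": 1,"x": 0,"y": 0,"z": -0.5,"ax": 0,"ay": 0,"az": 0},
])

```text
clock: 20.25
tcp_pos: [0.4877, 0.2997, 0.0344]
orientation: [-0.001, 0.027, 1.0, -0.0]
wrist_force: [-0.3, 1.1, -0.6]
finger_gap: 0.005
```

servo_tool([
  {"claw": 1,"x": 0,"y": 0,"z": 0,"ax": 0,"ay": 0,"az": 0},
  {"claw": 1,"x": 0,"y": 0,"z": 0,"ax": 0,"ay": 0,"az": 0},
])

```text
clock: 20.45
tcp_pos: [0.4889, 0.2996, 0.0368]
orientation: [0.0, 0.027, 1.0, 0.0]
wrist_force: [-0.1, 0.2, -0.1]
finger_gap: 0.0046
```

Now the last 16.5 mm down, to a TCP height of about 0.0203.

servo_tool([
  {"claw": 1,"x": 0,"y": 0,"z": -0.3,"ax": 0,"ay": 0,"az": 0},
  {"claw": 1,"x": 0,"y": 0,"z": -0.26,"ax": 0,"ay": 0,"az": 0},
  {"claw": 1,"x": 0,"y": 0,"z": 0,"ax": 0,"ay": 0,"az": 0},
  {"claw": 1,"x": 0,"y": 0,"z": 0,"ax": 0,"ay": 0,"az": 0},
])

```text
clock: 20.85
tcp_pos: [0.4884, 0.2991, 0.0223]
orientation: [-0.0, 0.027, 1.0, 0.0]
wrist_force: [-0.5, -0.4, -0.7]
finger_gap: 0.0048
```

servo_tool([
  {"claw": 1,"x": 0,"y": 0,"z": -0.08,"ax": 0,"ay": 0,"az": 0},
  {"claw": 1,"x": 0,"y": 0,"z": 0,"ax": 0,"ay": 0,"az": 0},
])

```text
clock: 21.05
tcp_pos: [0.4885, 0.2992, 0.0203]
orientation: [0.0, 0.027, 1.0, 0.0]
wrist_force: [-0.0, -1.0, -0.8]
finger_gap: 0.0047
```

servo_tool([
  {"claw": 0.9,"x": 0,"y": 0,"z": 0,"ax": 0,"ay": 0,"az": 0},
  {"claw": 0.8,"x": 0,"y": 0,"z": 0,"ax": 0,"ay": 0,"az": 0},
  {"claw": 0.7,"x": 0,"y": 0,"z": 0,"ax": 0,"ay": 0,"az": 0},
  {"claw": 0.65,"x": 0,"y": 0,"z": 0,"ax": 0,"ay": 0,"az": 0},
  {"claw": 0.65,"x": 0,"y": 0,"z": 0,"ax": 0,"ay": 0,"az": 0},
])

```text
clock: 21.55
tcp_pos: [0.4885, 0.2993, 0.0204]
orientation: [0.0, 0.027, 1.0, 0.0]
wrist_force: [1.0, 0.0, 0.5]
finger_gap: 0.0304
```

servo_tool([
  {"claw": 0.65,"x": 0,"y": 0,"z": 0.3,"ax": 0,"ay": 0,"az": 0},
  {"claw": 0.65,"x": 0,"y": 0,"z": 0.8,"ax": 0,"ay": 0,"az": 0},
  {"claw": 0.65,"x": 0,"y": 0,"z": 1,"ax": 0,"ay": 0,"az": 0},
  {"claw": 0.65,"x": 0,"y": 0,"z": 1,"ax": 0,"ay": 0,"az": 0},
  {"claw": 0.65,"x": 0,"y": 0,"z": 1,"ax": 0,"ay": 0,"az": 0},
])

```text
clock: 22.05
tcp_pos: [0.4884, 0.2992, 0.1244]
orientation: [0.0, 0.027, 1.0, 0.0]
wrist_force: [0.4, -0.0, 0.4]
finger_gap: 0.0297
```

servo_tool([
  {"claw": 0.65,"x": 0,"y": 0,"z": 0.6,"ax": 0,"ay": 0,"az": 0},
  {"claw": 0.65,"x": 0,"y": 0,"z": 0.2,"ax": 0,"ay": 0,"az": 0},
  {"claw": 0.65,"x": 0,"y": 0,"z": 0,"ax": 0,"ay": 0,"az": 0},
])

```text
clock: 22.35
tcp_pos: [0.489, 0.2994, 0.1438]
orientation: [0.001, 0.027, 1.0, 0.0]
wrist_force: [-0.6, 0.3, -0.2]
finger_gap: 0.0297
```

```bash
python3 - <<'E'
from h import *
s=env.get_state();print(s["clock"],s["tcp_pos"],s["finger_gap"],s["wrist_force"])
c=env.calibration("wrist");im=env.read_camera("wrist");save("w19.png",im)
im=env.read_camera("scene");save("s19.png",im)
import pickle;pickle.dump(c,open("c19.pkl","wb"))
E
```

```text
22.35 [0.48899082 0.29944455 0.14379116] 0.029686236348521227 [-0.61024278  0.27913876 -0.24390168]
```

View pics/w19.png

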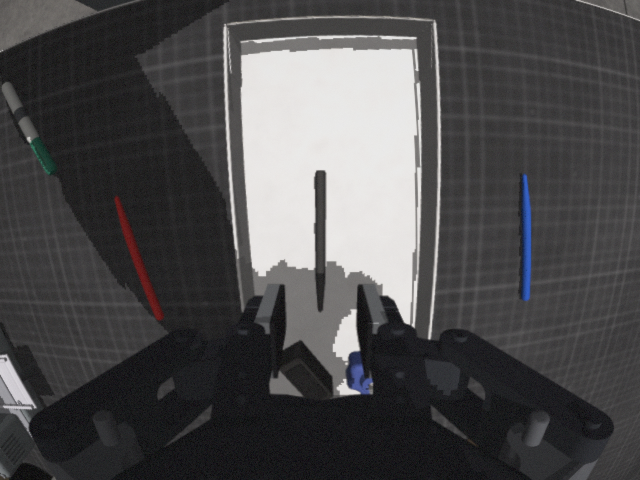

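View pics/s19.png

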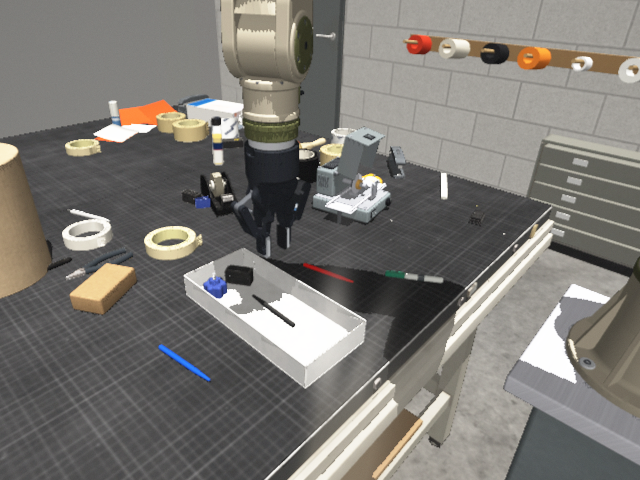

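The pin lies flat in the tray, from (320,171) to (320,310) in the wrist view, and clear of the knob and case. The guard still stands upright at (362,150) in the scene view, and nothing is in contact with the arm. I'll hand in.

```bash
python3 - <<'E'
from h import *
import pickle;c=pickle.load(open("c19.pkl","rb"))
a=wonz((320,171),.008,c);b=wonz((320,310),.008,c);print(a,b,np.linalg.norm(a-b))
print(env.hand_in())
E
```

```text
[0.44343654 0.30196069 0.008     ] [0.5497057 0.2961076 0.008    ] 0.1064302295570489
the job is handed in; nothing more can be done
None
```

The job is done and handed in at about 22.5 s of the 64 s allowed. The hand-in reported no verdict.

**What I did:**
- **Tab:** I took the black pin from the tray, put it through the slot and pressed the tab back. The highest force along the pin I read was 8.7 N, against the 20 N that breaks the tab.
- **Guard:** I kept the tab pressed while lifting the guard off it with the pin, for an estimated 14 mm. I carried the guard to about 27° this way, then lifted it from under its lower edge to open it fully.
- **Pin:** I laid it back in the tray and moved the arm clear.

**Last checks:**
- **Guard angle:** it stands about 78° open. I worked this out from its corners and slot in the scene view after the pin was backed off. It was still upright in the last picture.
- **Pin:** it lies flat on the tray floor at about (0.497, 0.299), clear of the knob and case. It measured 106 mm against 110 mm, as it did before the grasp (108 mm).
- **Contact:** the gripper was 14 cm up, and the wrist force was within its noise.

**What went wrong or disagreed:**
- **First grasp:** it closed on the top of the pin because the tool was about 3 mm too high. I reopened, lowered it and gripped again.
- **Gap reading:** with the pin held it showed 4.8 mm instead of 8 mm. I took this as the pads giving way, since the pin stayed level in the jaws throughout.
- **Press force:** partway through, the first millimetres of lift, it was only about 6.3 N, close to the release point. I pressed harder before going on.

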